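Teach a label reader: face the jar to it and hold its recessed button

ROBOT

A 6-joint arm with a two-finger parallel gripper is mounted at the origin on a cart in front of the work surface, level with it; the furniture and walls round the work are solid. World frame = base frame: x ahead of the robot, y to its left, z up, the work surface at z = 0. Lengths are in m, angles in rad, forces in N, time in s.
With the tool pointing down it reaches from about 0.375 to 0.9 m from the base axis. Payload 3.1 kg.
Tool frame: the origin (TCP) lies midway between the tips of the shut fingers; the grasp point (between the pads) lies 19 mm behind it; x points along the fingers, y is the direction in which the jaws open and shut, and the axes are right-handed (so a half turn about x gives the same grasp; the last joint's range is limited). The gripper opens to 85 mm and grips with 20 to 120 N. Pads are 22 mm wide; open, the fingers measure 114 mm over their backs; the gripper's body (76 mm by 85 mm) begins 54 mm behind the grasp point. The pads swing forward as they close: fully open they stand 13 mm farther back than shut.
Start: joints at [-1.44, 0.527, 1.433, -0, 1.181, -0.178], TCP at [0.19, -0.595, 0.198] pointing down, gripper open.
Joint ranges: [-3.08, 3.08], [-0.75, 2.2], [0.22, 2.44], [-1.43, 4.57], [0, 2.65], [-2.85, 2.85]. Speed limits (rad/s): [2.79, 2.79, 3.14, 3.14, 3.14, 3.14].

INTERFACE

Orientations are given as a unit quaternion [x, y, z, w].
In Python, from station import manip gives the robot as it stands.
- The arm moves only by the tool carry_out, never from a script. Its argument "commands" is a list that holds one entry, the list of rows, each a list of 7 numbers: the shift along the tool's x, y, z in units of 25 mm (1.0 is 25 mm), then the turn, a rotation vector about the tool's x, y, z in units of 5 degrees (1.0 is 5 degrees), then the finger opening in mm, from 0 to 85.4. A call has exactly 5 rows; each row is the pose to reach, as a shift and turn from the pose commanded when the call began, along the tool's axes at that moment; what a row does not reach only later rows make up. A row lasts 1/10 s, in which the tool goes at most 50 mm and 8.59 degrees, less where a joint would pass 70% of its speed; a pose out of reach is approached as far as the arm can. A call with a gripper value outside its range is refused whole. The fingers move at their own pace and stop on an object; "force" is the grip in N (left out, the last holds). Time passes only in rows, so rows that repeat a pose let the fingers close, or fill a call up. It gives the time, the measured TCP pose, the force and the opening at its end, in the units of the state.
- manip.sense(): the state, without advancing time (a new reading comes with each control period).
- manip.snapshot(name): name is "side" or "top"; returns a dict with "image" (420x560x3 uint8, red, green, blue), "fx", "fy", "cx", "cy" (pixels), "rvec" (rotation vector, rad) and "tvec" (3), from world to camera coordinates, as OpenCV has them. Camera axes: x right, y down, z forward; pixel columns grow to the right and rows downward; lengths in m; the calibration is good to about 2 mm. A picture is of the moment at which its call begins. There is no depth.
- manip.sign_off(): hands the job in, once; it reports no verdict.
The state is a dict: "t": time; "q": joint angles; "qd": joint speeds; "tau": joint torques, N m; "tcp_pos": TCP position; "tool_rot": TCP orientation; "force": force on the tool from outside, world axes, zero at the start; "ft_torque": the same for the moment, N m; "finger_gap": opening from 0.0 (shut) to 1.0 (fully open).
Only numpy, scipy, OpenCV 4.12 (cv2) and the standard library are available. Lean on these libraries where they do the work, as an engineer would, in place of code of your own. Each camera call takes 0.05 s, during which the arm holds its last target.

TASK

Teach the label reader this spice jar: turn the jar, standing in its locating ring, until its paper label squarely faces the reader's window, and let go of it. Then take the pen out of the wooden block, reach its tip down through the round hole in the reader's top and press the recessed teach button gently, well down towards its stop; finish while still gripping the pen and keeping the button down. Never work the button before the label faces the window or with the fingers, never tip the jar over, and leave the mug, the loose mushrooms and the tape roll where they are.

Things in the scene. Friction and masses are not known exactly. Their poses are not given: they have to be found in the camera images.
- reader: Bench label reader, fixed. Origin: on the table under the middle of its aluminium base plate (116 mm along its x, 226 mm along its y, top 10 mm above the table). A grey hollow housing (102 x 98 mm, top 92 mm above the table) stands on the +y part of the plate, from y = +9 to +107 mm; the jar's ring is on the -y part. z is up.
- window (a point): Centre of the dark glass window in the housing's flat side that looks to the reader's -y, towards the jar; 50 mm above the table, 70 mm from the ring's centre. The way from the jar to the window is the reader's +y.
- nest_centre (a point): Centre of the black locating ring (inside diameter 50 mm, outside 59 mm, 4 mm high) on the base plate, at the plate's top, 10 mm above the table: the jar stands inside it with 3 mm of play all round.
- aperture (a point): Centre of the round hole in the housing's flat top, at the top's outer face (92 mm above the table): 18 mm wide, through a cover 6 mm thick, with 2 mm of countersink. The teach button lies straight below it inside.
- teach_top (a point): Centre of the top of the white teach button, a disc of 24 mm diameter inside the housing straight under the hole; when not pressed 52 mm above the table, that is 40 mm below the cover's outer face. It moves down with the button.
- teach (a joint): Travel of the teach button: 0 = up, 0.008 m = fully down. A spring pushes it back: about 2 N to start it, 6 N fully down (about 4.5 N at 0.005 m).
- jar: Clear spice jar with white lid, loose, 44 mm diameter, 109 mm high, about 0.11 kg, standing in the ring. Origin: centre of its underside; z is up its axis. The lid is a plain cylinder of 44 mm diameter and takes up the top 21 mm. The label is on its own -x side. At the start the label is turned 35 to 86 degrees counter-clockwise (seen from above) from facing the window.
- jar_label (a point): Point on the jar's side at the middle of the label, 40 mm above its underside and 22 mm from its axis. It is nearest the window when the label faces it.
- pen_block: Fixed wooden block, 64 x 48 mm and 65 mm high, with one upright hole of 13 mm diameter, 60 mm deep, in the middle of its top. Origin: centre of its underside; z is up.
- pen: Slim light grey ball pen, black at both ends, with a tapered point, loose, 145 mm long, body 8.5 mm thick, 14 g. Its +y axis points along the pen to the point. It stands in the block's hole with the point down, 5 mm above the table, its upper end about 150 mm above the table; it may lean up to about 5 degrees. Its pocket clip stands out to its +x near the upper end, so grip it with the fingers closing along its z axis, which is the block's y axis give or take 0.1 rad.
- pen_tip (a point): The writing point of the pen, on its middle line.
- pen_grip (a point): Point on the pen's middle line, 107 mm from the writing point: a good place to grip.
- mug: Orange mug, 101 mm high, loose, 81 mm diameter and with handle 113 mm long. Origin: under the middle of its outline. To be left alone. It may stand where the block stands in other runs.
- mushroom_large: Loose brown mushroom, 65 x 60 x 44 mm, beyond the reader. To be left alone. Origin: under its middle.
- mushroom_small: Loose brown mushroom, 58 x 52 x 31 mm, on the robot's side of the reader. To be left alone. Origin: under its middle.
- tape_roll: Roll of adhesive tape lying flat, 104 mm wide, 25 mm high. To be left alone. Origin: under its middle.
Not all that is in view belongs to the job. Several things have the shape of the pen; the one meant has the colours described above. There is more than one size of the jar; the job needs the middle-sized.

How it is judged:
On the way:
1. the jar stands upright in its ring, let go, its label facing the window within 15 degrees, with the button not pressed (angle between the x axis of jar and the y axis of reader, either way round below 0.26 rad and horizontal distance between jar_label and window below 0.062 m and angle between jar's own z axis and vertical below 0.1 rad and horizontal distance between jar and nest_centre below 0.007 m and z of jar in the frame of reader below 0.014 m and contact force between each of the arm, the fingers and jar below 0.2 N and value of joint teach below 0.001 m), for 0.3 s.
At the end, for the whole second after the job is handed in: The pen, gripped by the fingers, reaches through the hole and its point keeps the teach button at least 5 of its 8 mm down; the jar stands free and upright in its ring (within 7 mm of the centre) with its label facing the window within 15 degrees (angle between the x axis of jar and the y axis of reader, either way round below 0.26 rad and horizontal distance between jar_label and window below 0.062 m and angle between jar's own z axis and vertical below 0.1 rad and horizontal distance between jar and nest_centre below 0.007 m and z of jar in the frame of reader below 0.014 m and contact force between each of the arm, the fingers and jar below 0.2 N and value of joint teach above 0.005 m and contact force between pen and teach above 1 N and contact force between the fingers and pen above 1 N and horizontal distance between pen_tip and aperture below 0.011 m and z of pen_tip in the frame of aperture below -0.035 m); the arm keeps its last pose, push and grip.
It fails at once if the button is worked while the label does not face the window (value of joint teach above 0.003 m and not (angle between the x axis of jar and the y axis of reader, either way round below 0.26 rad and horizontal distance between jar_label and window below 0.062 m)).
It fails at once if the fingers touch the button (contact force between the fingers and teach above 0.3 N).
It fails at once if the pen is pushed onto the button with more than 25 N (contact force between pen and teach above 25 N).
It fails at once if the jar is tipped over or lifted away (angle between jar's own z axis and vertical above 0.5 rad or horizontal distance between jar and nest_centre above 0.08 m).
It fails at once if the mug, a loose mushroom or the tape roll is moved by more than 30 mm (distance of any of mug, mushroom_large, mushroom_small, tape_roll from where it was at the start of the episode above 0.03 m).
It also fails if it takes over 67 s, if anything falls off the work surface, if the arm or the gripper's body presses on something with over 40 N, if the wrist force passes 120 N, or if a joint passes its speed limit or range.

## Working session

There is one attempt and no reset: what is moved stays moved. The work goes in short steps, Python scripts to look and compute and a tool call to move; the robot and the scene stay as the last step left them, time stands still between calls to the robot, and variables do not carry over. Pictures are saved under pics/ and viewed, and the job is handed in when it is done.

Besides the shell and the picture viewer there is one more tool, called after ">>>" as name(argument=value, ...) on one line, values as JSON. carry_out: Moves the arm, as the interface text tells. Its arguments: {"type":"object","properties":{"commands":{"type":"array"},"force":{"type":"number"}},"required":["commands"]}

```bash
mkdir -p pics; ls; python3 - <<'E'
from station import manip
import cv2,pickle
s=manip.sense();print(s)
for n in("side","top"):
    d=manip.snapshot(n);pickle.dump(d,open(f"pics/{n}0.pkl","wb"))
    cv2.imwrite(f"pics/{n}0.png",cv2.cvtColor(d["image"],cv2.COLOR_RGB2BGR))
    print({k:v for k,v in d.items() if k!="image"})
E
```

```text
pics
{'t': 0.0, 'q': array([-1.44049209e+00,  5.28460036e-01,  1.43391949e+00,  2.01543550e-05,
        1.18138705e+00, -1.78515036e-01]), 'qd': array([-0.00164137,  0.00023825,  0.00099108, -0.00148734,  0.00093622,
       -0.00040747]), 'tau': array([-9.66424923e-04, -4.42345190e+01, -1.78025222e+01, -3.29736513e-04,
        8.54531187e-03, -1.17690894e-05]), 'tcp_pos': array([ 0.18987924, -0.59462718,  0.19683199]), 'tool_rot': array([ 0.69871909,  0.10951622, -0.69866887,  0.10797979]), 'force': array([0.16873814, 0.87115176, 0.58112167]), 'ft_torque': array([0.02257186, 0.02624943, 0.04436388]), 'finger_gap': 0.9978288430468087}
{'fx': 388.54940070562355, 'fy': 388.54940070562355, 'cx': 282.9408752247938, 'cy': 211.32060761777763, 'rvec': array([ 2.02678026, -0.08371402,  0.02293101]), 'tvec': array([-0.60199967,  0.06207415,  0.93541441])}
{'fx': 511.51478398169627, 'fy': 511.51478398169627, 'cx': 271.8248080301407, 'cy': 215.7066971017979, 'rvec': array([ 2.17131649, -2.15917808,  0.12280622]), 'tvec': array([-0.085625  ,  0.59864702,  1.43617578])}
```

View pics/side0.png

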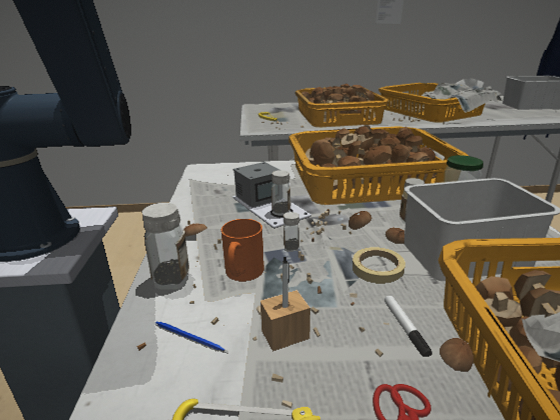

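View pics/top0.png

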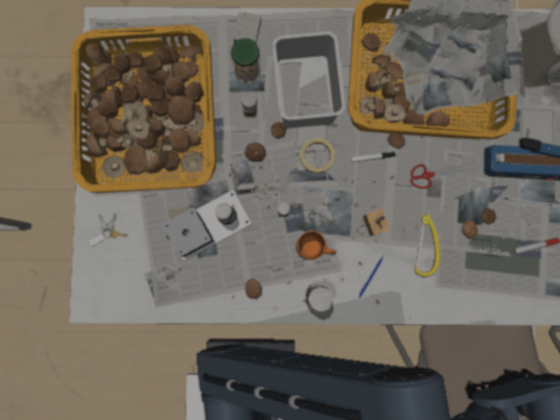

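The side view shows the reader at about (265,190), with the jar at (281,195) in front of it and the block with the pen at (285,310). The top view has the reader at (205,225), the jar at (225,212) and the block at (376,222). I'll zoom in on these.

```bash
cat > h.py <<'E'
import numpy as np,cv2,pickle
from scipy.spatial.transform import Rotation as R
def ld(n): return pickle.load(open(f"pics/{n}.pkl","rb"))
def P(d):
    return R.from_rotvec(d["rvec"]).as_matrix(),np.array(d["tvec"])
def ray(d,u,v):
    r,t=P(d);c=-r.T@t
    k=r.T@np.array([(u-d["cx"])/d["fx"],(v-d["cy"])/d["fy"],1.]);return c,k/np.linalg.norm(k)
def plane(d,u,v,z):
    c,k=ray(d,u,v);return c+k*(z-c[2])/k[2]
def proj(d,p):
    r,t=P(d);q=r@np.array(p)+t;return np.array([d["fx"]*q[0]/q[2]+d["cx"],d["fy"]*q[1]/q[2]+d["cy"]])
def tri(d1,p1,d2,p2):
    c1,k1=ray(d1,*p1);c2,k2=ray(d2,*p2)
    A=np.stack([k1,-k2],1);s=np.linalg.lstsq(A,c2-c1,rcond=None)[0]
    a=c1+k1*s[0];b=c2+k2*s[1];return (a+b)/2,np.linalg.norm(a-b)
def crop(d,x0,y0,x1,y1,name,f):
    im=cv2.cvtColor(d["image"],cv2.COLOR_RGB2BGR)[y0:y1,x0:x1]
    cv2.imwrite(f"pics/{name}.png",cv2.resize(im,None,fx=f,fy=f,interpolation=cv2.INTER_CUBIC))
E
python3 - <<'E'
from h import *
s=ld("side0");t=ld("top0")
crop(s,220,150,320,260,"s_reader0",5)
crop(s,250,250,320,360,"s_block0",5)
crop(t,155,180,255,270,"t_reader0",6)
crop(t,345,195,415,250,"t_block0",8)
E
```

```text
(no output)
```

View pics/s_reader0.png

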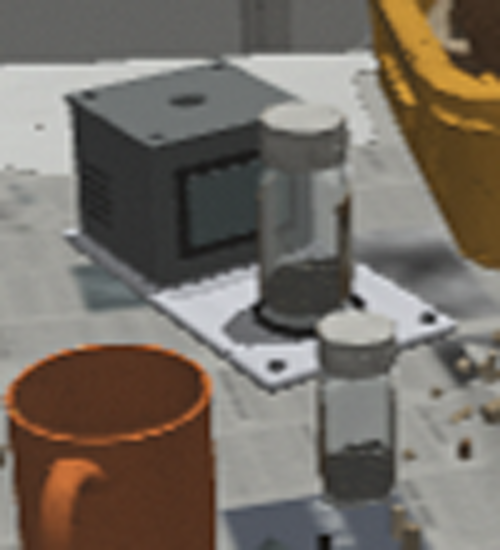

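View pics/s_block0.png

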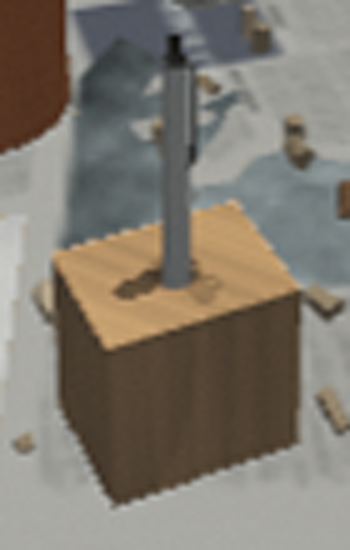

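View pics/t_reader0.png

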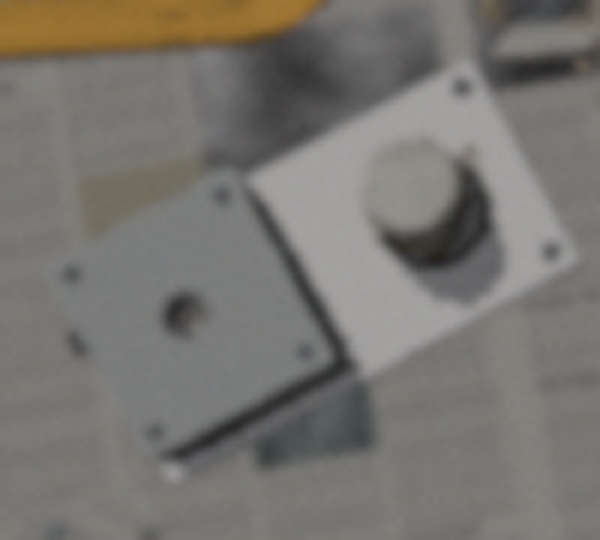

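View pics/t_block0.png

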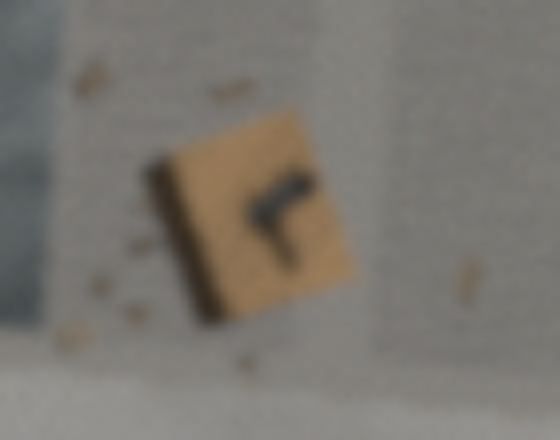

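```bash
python3 - <<'E'
from h import *
s=ld("side0");t=ld("top0")
def c2(d,x0,y0,x1,y1,f,g=1.6):
    im=cv2.cvtColor(d["image"],cv2.COLOR_RGB2BGR)[y0:y1,x0:x1]
    im=np.clip(im.astype(float)*g,0,255).astype(np.uint8)
    return cv2.resize(im,None,fx=f,fy=f,interpolation=cv2.INTER_NEAREST)
a=c2(s,265,165,297,222,10,1.3);b=c2(t,208,195,246,233,12,1.3)
h=600;o=np.zeros((600,800,3),np.uint8);o[:a.shape[0],:320]=a;o[:456,330:330+456]=b
cv2.imwrite("pics/z0.png",o)
for n,d in(("s",s),("t",t)):
    r,tt=P(d);print(n,-r.T@tt,r[2])
E
```

```text
s [ 0.55361284 -0.85228595  0.45648483] [ 0.05330115  0.89551452 -0.44182884]
t [ 0.43614887 -0.07949998  1.4939092 ] [ 0.1108951  -0.00188332 -0.99383033]
```

View pics/z0.png

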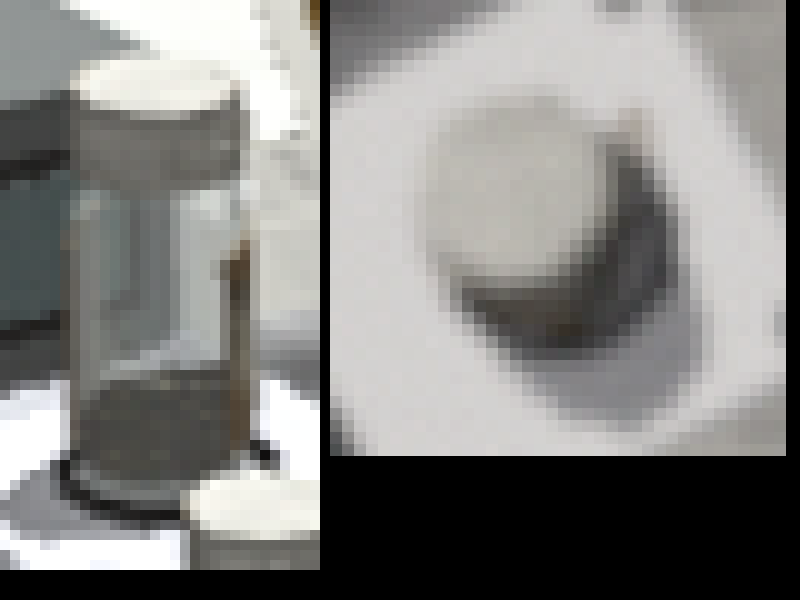

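```bash
python3 - <<'E'
from h import *
s=ld("side0");t=ld("top0")
def c2(d,x0,y0,x1,y1,f,g=1.6):
    im=cv2.cvtColor(d["image"],cv2.COLOR_RGB2BGR)[y0:y1,x0:x1]
    im=np.clip(im.astype(float)*g,0,255).astype(np.uint8)
    return cv2.resize(im,None,fx=f,fy=f,interpolation=cv2.INTER_CUBIC)
a=c2(s,140,200,195,300,6,1.3);b=c2(s,278,205,305,255,8,1.3);c=c2(t,300,275,345,320,5,1.5)
o=np.zeros((600,800,3),np.uint8);o[:600,:330]=a;o[:400,340:340+216]=b;o[:225,560:785]=c
cv2.imwrite("pics/z1.png",o)
E
```

```text
(no output)
```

View pics/z1.png

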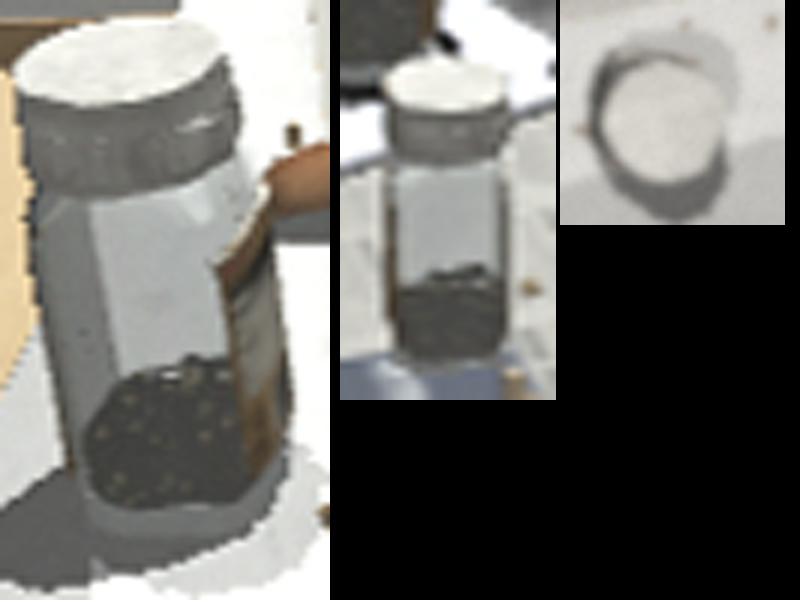

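The scene jar's clear side faces the side camera. Brown label edges show at its left rim (z0 x≈72) and its right rim (z0 x≈237). Next I'll locate the reader, jar, block and pen.

```bash
python3 - <<'E'
from h import *
s=ld("side0");t=ld("top0")
T=lambda x,y,f=6,o=(155,180):((x+.5)/f-.5+o[0],(y+.5)/f-.5+o[1])
S=lambda x,y,f=5,o=(220,150):((x+.5)/f-.5+o[0],(y+.5)/f-.5+o[1])
hole_t=T(185,313);hole_s=S(187,100)
print("hole",plane(t,*hole_t,.092),plane(s,*hole_s,.092),tri(t,hole_t,s,hole_s))
sc=[T(222,195),T(72,273),T(155,433),T(305,351)]
q=np.array([plane(t,*p,.092)[:2] for p in sc]);print("screws",q,q.mean(0))
ang=lambda v:np.degrees(np.arctan2(v[1],v[0]))
# reader +y : from near-jar screws (0,3) to far (1,2)
print("yaw +y:",ang(q[1]-q[0]),ang(q[2]-q[3]),"x:",ang(q[3]-q[0]),ang(q[2]-q[1]))
bs=[T(462,87),T(551,251)]
b=np.array([plane(t,*p,.010)[:2] for p in bs]);print("base screws",b,b.mean(0),ang(b[1]-b[0]))
bs=[S(277,365),S(430,318)]
b=np.array([plane(s,*p,.010)[:2] for p in bs]);print("base screws side",b,b.mean(0),ang(b[1]-b[0]))
print("jar lid top t",plane(t,*T(413,187),.119),"s",plane(s,*S(304,117),.119))
B=lambda x,y:T(x,y,8,(345,195)); C=lambda x,y:S(x,y,5,(250,250))
k=[B(170,157),B(292,108),B(355,272),B(225,322)]
k=np.array([plane(t,*p,.065)[:2] for p in k]);print("block",k,k.mean(0),ang(k[1]-k[0]),ang(k[2]-k[3]),ang(k[3]-k[0]),ang(k[2]-k[1]))
k2=np.array([plane(s,*C(*p),.065)[:2] for p in [(55,255),(107,348),(300,290),(236,203)]]);print("block side",k2,k2.mean(0))
print("pen base s",plane(s,*C(175,285),.065),"pen top s",plane(s,*C(176,40),.150), "t", plane(t,*B(305,180),.15))
print(tri(t,B(305,180),s,C(176,40)))
E
```

```text
hole [0.54687228 0.15495522 0.092     ] [0.54514946 0.15106598 0.092     ] (array([0.54604544, 0.15513692, 0.09061411]), np.float64(0.0018682730320370143))
screws [[0.60136484 0.139266  ]
 [0.56496381 0.20718152]
 [0.49195435 0.16729743]
 [0.52976331 0.09968922]] [0.54701158 0.15335854]
yaw +y: 118.19020541920352 119.21549973608091 x: -151.0689669820786 -151.35281016560072
base screws [[ 0.6648486   0.03603396]
 [ 0.58455538 -0.00833922]] [0.62470199 0.01384737] -151.07324412205944
base screws side [[ 0.58368764 -0.0077476 ]
 [ 0.66461722  0.0352728 ]] [0.62415243 0.0137626 ] 27.99414004872053
jar lid top t [0.60231339 0.04900185 0.119     ] s [0.60295184 0.0451378  0.119     ]
block [[ 0.60141089 -0.34657399]
 [ 0.61902716 -0.38981226]
 [ 0.56120062 -0.41085382]
 [ 0.5433768  -0.36496919]] [ 0.58125387 -0.37805232] -67.83289382905832 -68.77141592444562 -162.41282594278874 -160.00487504996138
block side [[ 0.54430505 -0.36890845]
 [ 0.55869439 -0.41235636]
 [ 0.61803583 -0.39236474]
 [ 0.60304044 -0.34851618]] [ 0.58101893 -0.38053643]
pen base s [ 0.58050725 -0.38651611  0.065     ] pen top s [ 0.58276712 -0.38155617  0.15      ] t [ 0.58418418 -0.3752151   0.15      ]
(array([ 0.58383893, -0.37598407,  0.14645487]), np.float64(0.0014627297612465854))
```

```bash
cat >> h.py <<'E'
def toolR(az): # tool x down, y at azimuth az deg
    a=np.radians(az);x=np.array([0,0,-1.]);y=np.array([np.cos(a),np.sin(a),0]);return np.stack([x,y,np.cross(x,y)],1)
def go(target,az,st,Rt=None):
    Rc=R.from_quat(st["tool_rot"]);Rt=toolR(az) if Rt is None else Rt
    d=Rc.inv().apply(np.array(target)-st["tcp_pos"])/.025
    w=(Rc.inv()*R.from_matrix(Rt)).as_rotvec(degrees=True)/5
    print("shift",d.round(3),"rot",w.round(3))
def show(st):
    M=R.from_quat(st["tool_rot"]).as_matrix()
    print("t",round(st["t"],2),"tcp",st["tcp_pos"].round(4),"jaw az",np.degrees(np.arctan2(M[1,1],M[0,1])).round(2),"xaxis",M[:,0].round(3),"F",st["force"].round(1),"gap",round(st["finger_gap"]*85.4,1),"q6",st["q"].round(2))
E
python3 - <<'E'
from h import *
from station import manip
st=manip.sense();show(st)
for az in(60,90,-170): go((.603,.0475,.18),az,st)
E
```

```text
t 0.1 tcp [ 0.1899 -0.5947  0.1969] jaw az -72.31 xaxis [-0.     0.002 -1.   ] F [0.2 0.4 0.4] gap 85.9 q6 [-1.44  0.53  1.43 -0.    1.18 -0.18]
shift [  0.723 -19.45  -23.55 ] rot [-2.6461e+01 -2.8000e-02  7.0000e-03]
shift [  0.723 -19.45  -23.55 ] rot [-3.2461e+01 -3.2000e-02 -1.0000e-03]
shift [  0.723 -19.45  -23.55 ] rot [1.9539e+01 1.6000e-02 2.0000e-02]
```

>>> carry_out(commands=[[[0.7,-4,-4.8,-4.4,0,0,85],[0.7,-4,-4.8,-4.6,0,0,85],[0.7,-8,-9.6,-7,0,0,85],[0.7,-8,-9.6,-9,0,0,85],[0.7,-9,-10.9,-9,0,0,85]]], force=25)

```text
t: 0.6
tcp_pos: [0.3249, -0.3834, 0.1822]
tool_rot: [0.609, 0.359, -0.609, 0.358]
force: [0.3, -0.3, 0.5]
finger_gap: 0.995
```

```bash
cat > n.py <<'E'
from h import *
from station import manip
import sys
st=manip.sense();show(st)
a=[float(v) for v in sys.argv[1:5]]
go(a[:3],a[3],st)
E
python3 n.py .603 .0475 .18 40
```

```text
t 0.6 tcp [ 0.3249 -0.3834  0.1822] jaw az -29.03 xaxis [-0.     0.001 -1.   ] F [ 0.3 -0.3  0.5] gap 85.0 q6 [-1.09  0.39  1.75  0.    1.   -0.58]
shift [  0.099   1.365 -20.468] rot [-1.3806e+01 -1.1000e-02  2.0000e-03]
```

>>> carry_out(commands=[[[0,0.13,-2,-1.7,0,0,85],[0,0.27,-4,-3.4,0,0,85],[0,0.4,-6,-5.1,0,0,85],[0,0.53,-8,-6.8,0,0,85],[0,0.67,-10,-8,0,0,85]]])

```text
t: 1.1
tcp_pos: [0.4617, -0.1742, 0.1824]
tool_rot: [0.45, 0.546, -0.45, 0.545]
force: [0.5, 0.2, 0.5]
finger_gap: 0.999
```

```bash
python3 n.py .603 .0475 .18 40
```

```text
t 1.1 tcp [ 0.4617 -0.1742  0.1824] jaw az 10.94 xaxis [-0.  0. -1.] F [0.5 0.2 0.5] gap 85.3 q6 [-0.59  0.37  1.77 -0.    1.   -0.78]
shift [ 0.098  7.231 -7.635] rot [-5.812e+00 -3.000e-03  2.000e-03]
```

>>> carry_out(commands=[[[0,1.4,-1.4,-1.5,0,0,85],[0,2.8,-2.9,-3,0,0,85],[0,4.2,-4.4,-4.5,0,0,85],[0,5.6,-5.9,-5.8,0,0,85],[0,7,-7.4,-5.8,0,0,85]]])

```text
t: 1.6
tcp_pos: [0.5966, 0.0357, 0.1822]
tool_rot: [0.3, 0.641, -0.3, 0.64]
force: [0.6, -0.9, -0.1]
finger_gap: 0.993
```

```bash
python3 n.py .603 .0475 .084 40; python3 - <<'E'
from h import *
from station import manip
for n in("side","top"):
    d=manip.snapshot(n);pickle.dump(d,open(f"pics/{n}1.pkl","wb"))
crop(ld("side1"),220,100,330,240,"s1",4)
E
```

```text
t 1.6 tcp [0.5966 0.0357 0.1822] jaw az 39.79 xaxis [-0.001 -0.    -1.   ] F [ 0.6 -0.9 -0.1] gap 84.8 q6 [-0.13  0.51  1.52 -0.    1.11 -0.82]
shift [ 3.929  0.501 -0.198] rot [-0.041 -0.005  0.008]
```

View pics/s1.png

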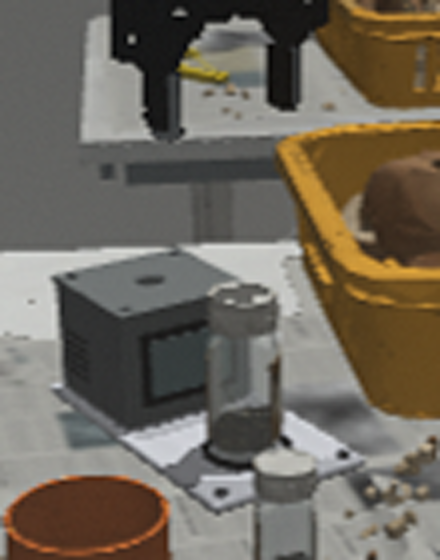

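>>> carry_out(commands=[[[0,0.3,-0.1,0,0,0,85],[0.6,0.3,-0.1,0,0,0,85],[1.2,0.3,-0.1,0,0,0,85],[1.6,0.3,-0.1,0,0,0,85],[1.6,0.3,-0.1,0,0,0,85]]])

```text
t: 2.2
tcp_pos: [0.5985, 0.0394, 0.1409]
tool_rot: [0.301, 0.641, -0.302, 0.638]
force: [1.0, -0.3, 0.5]
finger_gap: 0.995
```

```bash
python3 n.py .603 .0475 .084 40; python3 - <<'E'
from h import *
from station import manip
for n in("side","top"):
    d=manip.snapshot(n);pickle.dump(d,open(f"pics/{n}2.pkl","wb"))
crop(ld("side2"),240,110,330,230,"s2",5)
crop(ld("top2"),155,160,265,250,"t2",6)
E
```

```text
t 2.2 tcp [0.5985 0.0394 0.1409] jaw az 39.56 xaxis [-0.004  0.    -1.   ] F [ 1.  -0.3  0.5] gap 85.0 q6 [-0.12  0.56  1.55 -0.    1.03 -0.81]
shift [ 2.276  0.351 -0.127] rot [-0.088 -0.035  0.035]
```

View pics/s2.png

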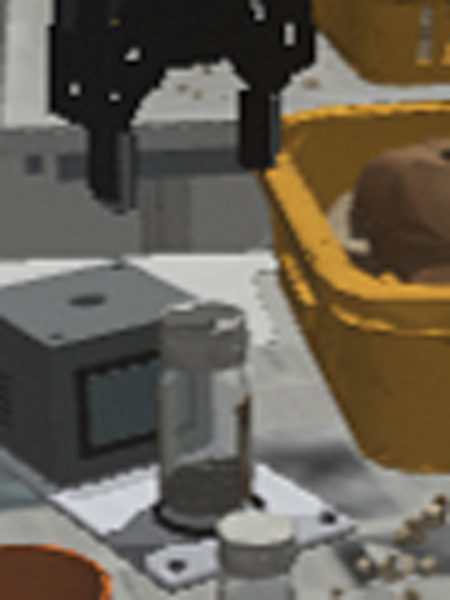

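View pics/t2.png

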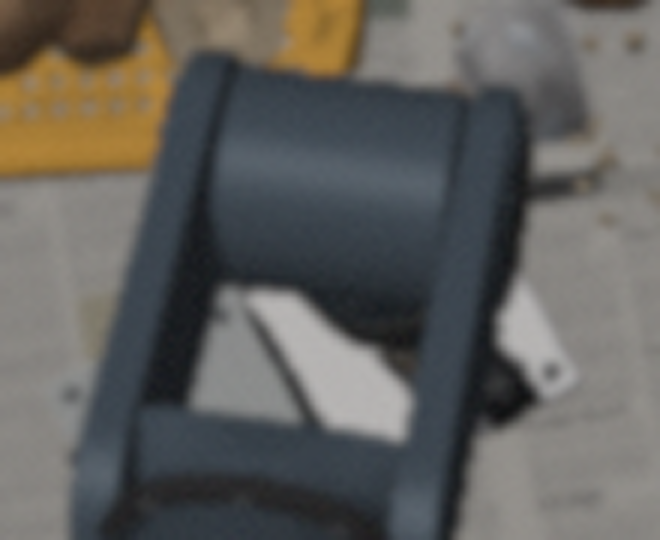

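>>> carry_out(commands=[[[0.3,0.35,-0.1,0,0,0,85],[0.9,0.35,-0.1,0,0,0,85],[1.5,0.35,-0.1,0,0,0,85],[2.1,0.35,-0.1,0,0,0,85],[2.1,0.35,-0.1,0,0,0,85]]])

```text
t: 2.8
tcp_pos: [0.6043, 0.0484, 0.0884]
tool_rot: [0.3, 0.641, -0.301, 0.639]
force: [-0.5, 0.4, -0.4]
finger_gap: 0.997
```

```bash
python3 n.py .603 .0475 .084 40; python3 - <<'E'
from h import *
from station import manip
for n in("side",):
    d=manip.snapshot(n);pickle.dump(d,open(f"pics/{n}3.pkl","wb"))
crop(ld("side3"),240,130,330,230,"s3",6)
E
python3 n.py .603 .0475 .084 40;
```

```text
t 2.8 tcp [0.6043 0.0484 0.0884] jaw az 39.67 xaxis [-0.003  0.    -1.   ] F [-0.5  0.4 -0.4] gap 85.1 q6 [-0.1   0.64  1.57  0.    0.93 -0.8 ]
shift [ 0.175 -0.064 -0.005] rot [-0.066 -0.029  0.027]
t 2.85 tcp [0.6052 0.0483 0.0894] jaw az 39.67 xaxis [-0.001  0.    -1.   ] F [-1.2  0.2 -0.3] gap 85.2 q6 [-0.1   0.64  1.57  0.    0.93 -0.8 ]
shift [ 0.218 -0.087 -0.03 ] rot [-0.065 -0.013  0.011]
```

View pics/s3.png

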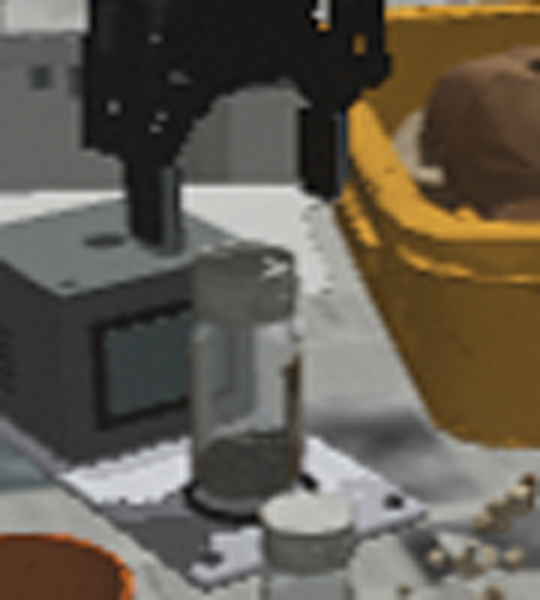

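```bash
python3 - <<'E'
from h import *
d=ld("side3")
for sgn in(-1,1):
  for r in(.043,.057):
    for z in (.09,.102,.12):
      p=np.array([.605+sgn*r*np.cos(.7),.048+sgn*r*np.sin(.7),z]);u=proj(d,p);print(sgn,r,z,((u-[240,130]+.5)*6).round(0))
print(((proj(d,[.603,.0475,.119])-[240,130]+.5)*6))
E
```

```text
-1 0.043 0.09 [175. 353.]
-1 0.043 0.102 [174. 326.]
-1 0.043 0.12 [172. 284.]
-1 0.057 0.09 [149. 363.]
-1 0.057 0.102 [148. 335.]
-1 0.057 0.12 [146. 293.]
1 0.043 0.09 [324. 296.]
1 0.043 0.102 [324. 270.]
1 0.043 0.12 [323. 230.]
1 0.057 0.09 [347. 287.]
1 0.057 0.102 [347. 261.]
1 0.057 0.12 [346. 221.]
[245.1504189  258.97474568]
```

```bash
python3 - <<'E'
from h import *
from station import manip
d=manip.snapshot("side");pickle.dump(d,open(f"pics/side4.pkl","wb"))
show(manip.sense())
crop(d,240,110,330,230,"s4",5)
E
```

```text
t 2.9 tcp [0.6059 0.0482 0.0903] jaw az 39.67 xaxis [ 0.  0. -1.] F [ 1.1  0.  -0.2] gap 84.9 q6 [-0.1   0.64  1.57  0.    0.93 -0.8 ]
```

View pics/s4.png

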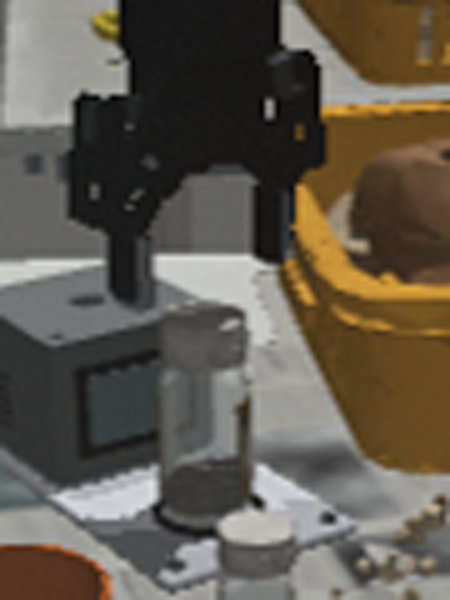

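```bash
python3 - <<'E'
from h import *
from station import manip
d=manip.snapshot("top");pickle.dump(d,open(f"pics/top4.pkl","wb"))
show(manip.sense())
crop(d,155,160,265,250,"t4",6)
t2=ld("top2");s2=ld("side2")
for z in(.13,.154,.19):
  print(z,"t2",((proj(t2,[.56,.0075,z])-[155,160]+.5)*6).round(),"t4",((proj(d,[.567,.016,z-.05])-[155,160]+.5)*6).round(),)
E
```

```text
t 2.95 tcp [0.6063 0.0481 0.0908] jaw az 39.67 xaxis [ 0.002 -0.    -1.   ] F [-0.7  0.3  0.4] gap 84.9 q6 [-0.1   0.64  1.57  0.    0.93 -0.8 ]
0.13 t2 [503. 399.] t4 [491. 394.]
0.154 t2 [499. 394.] t4 [488. 389.]
0.19 t2 [494. 386.] t4 [482. 381.]
```

View pics/t4.png

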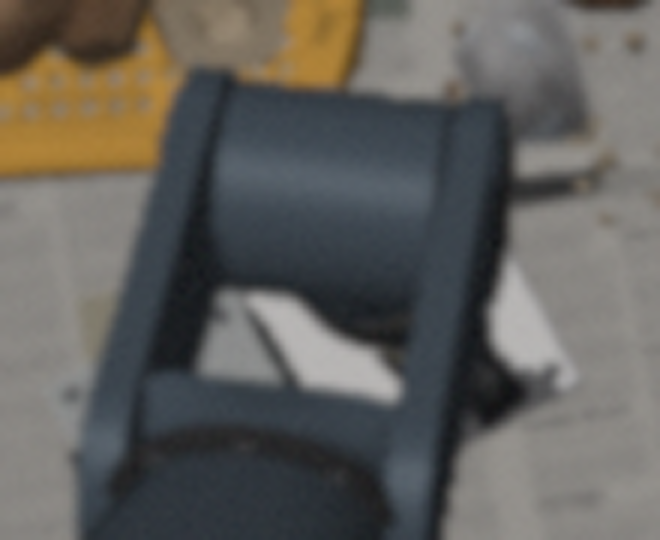

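```bash
python3 - <<'E'
from h import *
d=ld("side4")
im=cv2.cvtColor(d["image"],cv2.COLOR_RGB2BGR);im=cv2.resize(im[90:240,220:340],None,fx=4,fy=4,interpolation=cv2.INTER_CUBIC);im=np.clip(im*2.0,0,255).astype(np.uint8)
def mk(p,c):
    u=(proj(d,p)-[220,90]+.5)*4;cv2.circle(im,tuple(int(v) for v in u),3,c,-1)
for sgn in(-1,1):
  for z in np.arange(.09,.2,.02):
    mk([.606+sgn*.05*np.cos(.692),.048+sgn*.05*np.sin(.692),z],(0,0,255) if z<.091 else (0,255,0))
mk([.606,.048,.09],(255,0,0));mk([.603,.0475,.119],(255,0,255));mk([.603,.0475,.01],(255,0,255))
mk([.546,.153,.092],(255,255,0))
cv2.imwrite("pics/ov4.png",im)
E
```

```text
(no output)
```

View pics/ov4.png

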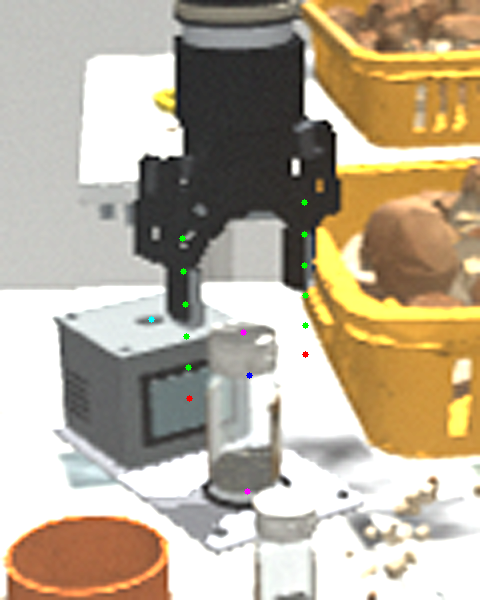

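The fingertips appear about 35 mm higher in the side view (overlay tip at ≈ (185,320)) than the TCP reading implies, although the static landmarks line up. A further 30 mm descent is safe under either reading, so I'll do that and check again.

>>> carry_out(commands=[[[0.3,-0.1,0,0,0,0,85],[0.6,-0.1,0,0,0,0,85],[0.9,-0.1,0,0,0,0,85],[1.2,-0.1,0,0,0,0,85],[1.2,-0.1,0,0,0,0,85]]])

```text
t: 3.45
tcp_pos: [0.6024, 0.0464, 0.0586]
tool_rot: [0.3, 0.641, -0.301, 0.639]
force: [0.2, -0.5, -0.8]
finger_gap: 0.998
```

```bash
cat > ov.py <<'E'
from h import *
from station import manip
import sys
k=sys.argv[1]
d=manip.snapshot("side");st=manip.sense();show(st);pickle.dump(d,open(f"pics/side{k}.pkl","wb"))
im=cv2.cvtColor(d["image"],cv2.COLOR_RGB2BGR);im=cv2.resize(im[100:240,220:340],None,fx=5,fy=4,interpolation=cv2.INTER_CUBIC) if 0 else cv2.resize(im[120:230,230:330],None,fx=5,fy=5,interpolation=cv2.INTER_CUBIC)
im=np.clip(im*1.6,0,255).astype(np.uint8)
cv2.imwrite(f"pics/ov{k}.png",im)
E
python3 ov.py 5
```

```text
t 3.5 tcp [0.6029 0.0463 0.0592] jaw az 39.66 xaxis [-0.002  0.    -1.   ] F [ 0.8  0.  -0. ] gap 84.9 q6 [-0.11  0.68  1.59  0.    0.87 -0.8 ]
```

View pics/ov5.png

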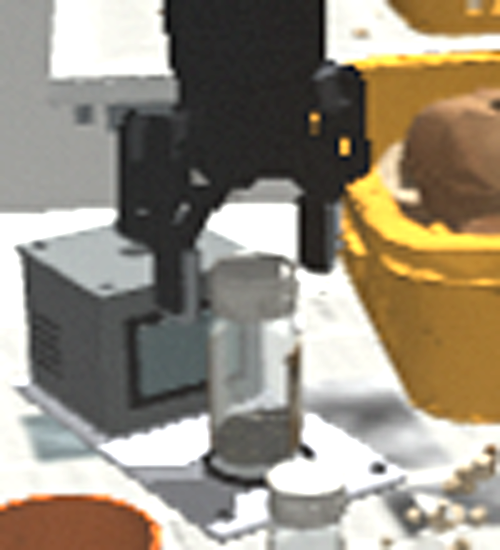

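>>> carry_out(commands=[[[0.2,0,0,0,0,0,85],[0.4,0,0,0,0,0,85],[0.4,0,0,0,0,0,60],[0.4,0,0,0,0,0,44],[0.4,0,0,0,0,0,30]]], force=25)

```text
t: 4.0
tcp_pos: [0.6045, 0.0463, 0.0507]
tool_rot: [0.301, 0.639, -0.3, 0.641]
force: [0.9, -0.1, 2.9]
finger_gap: 0.558
```

>>> carry_out(commands=[[[0,0,0,0,0,0,30],[0,0,0,0,0,0,30],[0,0,0,0,0,0,30],[0,0,0,0,0,0,30],[0,0,0,0,0,0,30]]])

```text
t: 4.5
tcp_pos: [0.6043, 0.0463, 0.0507]
tool_rot: [0.301, 0.639, -0.3, 0.641]
force: [1.5, -0.7, 5.7]
finger_gap: 0.558
```

```bash
python3 ov.py 6
```

```text
t 4.55 tcp [0.6043 0.0463 0.0507] jaw az 39.66 xaxis [ 0.002 -0.    -1.   ] F [0.7 0.7 5.4] gap 47.3 q6 [-0.11  0.7   1.6   0.    0.85 -0.8 ]
```

View pics/ov6.png

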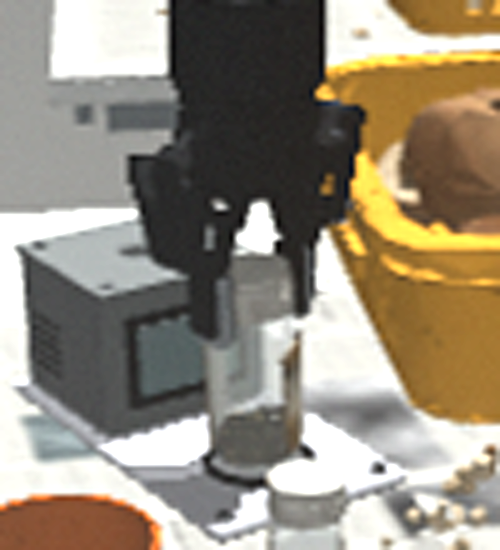

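>>> carry_out(commands=[[[0,0,0,1.6,0,0,30],[0,0,0,3.2,0,0,30],[0,0,0,4.8,0,0,30],[0,0,0,6.4,0,0,30],[0,0,0,8,0,0,30]]])

```text
t: 5.05
tcp_pos: [0.6029, 0.0463, 0.0506]
tool_rot: [-0.502, -0.498, 0.503, -0.497]
force: [-1.3, -0.1, 7.0]
finger_gap: 0.554
```

```bash
python3 ov.py 7
```

```text
t 5.1 tcp [0.603  0.0463 0.0506] jaw az -0.89 xaxis [-0.001 -0.    -1.   ] F [-1.6 -0.1  7.2] gap 47.8 q6 [-0.11  0.7   1.6  -0.    0.85 -0.09]
```

View pics/ov7.png

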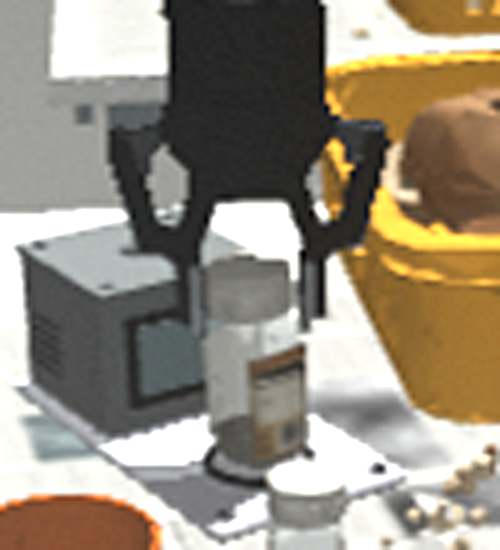

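>>> carry_out(commands=[[[0,0,0,1.6,0,0,30],[0,0,0,3.2,0,0,30],[0,0,0,4.8,0,0,30],[0,0,0,6.4,0,0,30],[0,0,0,8,0,0,30]]])

```text
t: 5.6
tcp_pos: [0.601, 0.0478, 0.0507]
tool_rot: [-0.641, -0.297, 0.644, -0.294]
force: [-2.3, 4.7, 10.1]
finger_gap: 0.554
```

```bash
python3 ov.py 8
```

```text
t 5.65 tcp [0.6011 0.0479 0.0506] jaw az -40.94 xaxis [-0.005  0.003 -1.   ] F [-3.1  3.8  8.4] gap 47.2 q6 [-0.11  0.69  1.6   0.    0.85  0.61]
```

View pics/ov8.png

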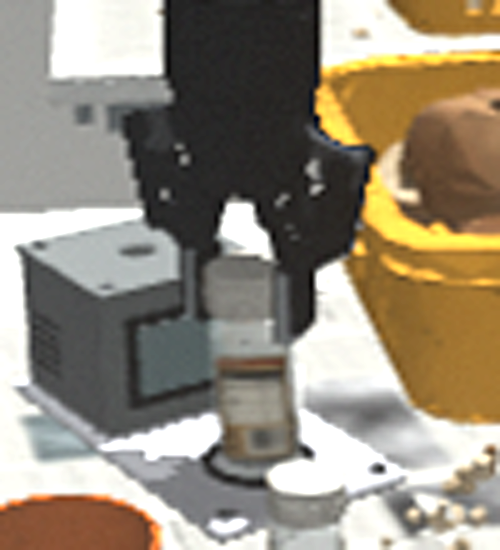

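>>> carry_out(commands=[[[0,0,0,1.6,0,0,30],[0,0,0,3.2,0,0,30],[0,0,0,4.8,0,0,30],[0,0,0,6.4,0,0,30],[0,0,0,8,0,0,30]]])

```text
t: 6.15
tcp_pos: [0.6009, 0.0504, 0.0506]
tool_rot: [-0.703, -0.06, 0.706, -0.055]
force: [-2.6, 10.1, 9.3]
finger_gap: 0.549
```

```bash
python3 ov.py 9
```

```text
t 6.2 tcp [0.6013 0.0503 0.0505] jaw az -81.02 xaxis [-0.004  0.006 -1.   ] F [-1.7 10.   6.7] gap 47.3 q6 [-0.1   0.69  1.6   0.01  0.85  1.3 ]
```

View pics/ov9.png

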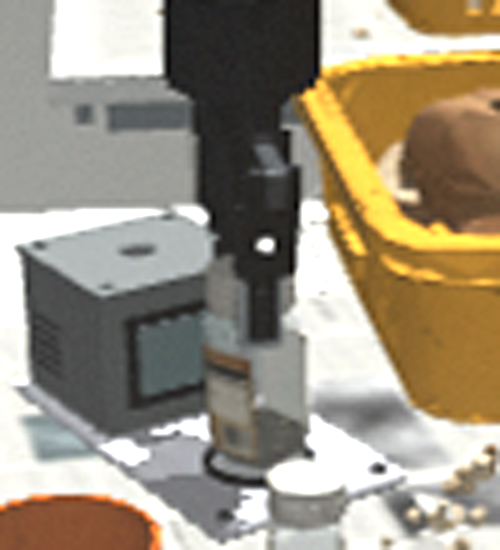

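The barcode panel runs from about 302° to 32° in the starting orientation, so it's a back label, centred near 347°. That puts the front label at about 167°, roughly 48° CCW of the window, which fits the task text. I'll turn the jar back CCW far enough to see the front label and check this.

>>> carry_out(commands=[[[0,0,0,-1.7,0,0,30],[0,0,0,-3.4,0,0,30],[0,0,0,-5.1,0,0,30],[0,0,0,-6.8,0,0,30],[0,0,0,-8.5,0,0,30]]])

```text
t: 6.7
tcp_pos: [0.6012, 0.0479, 0.0503]
tool_rot: [-0.633, -0.314, 0.635, -0.311]
force: [-2.0, 2.3, 7.8]
finger_gap: 0.552
```

>>> carry_out(commands=[[[0,0,0,-1.7,0,0,30],[0,0,0,-3.4,0,0,30],[0,0,0,-5.1,0,0,30],[0,0,0,-6.8,0,0,30],[0,0,0,-8.5,0,0,30]]])

```text
t: 7.2
tcp_pos: [0.6029, 0.0466, 0.0505]
tool_rot: [0.478, 0.522, -0.478, 0.521]
force: [0.1, 0.9, 6.9]
finger_gap: 0.554
```

>>> carry_out(commands=[[[0,0,0,-1.7,0,0,30],[0,0,0,-3.4,0,0,30],[0,0,0,-5.1,0,0,30],[0,0,0,-6.8,0,0,30],[0,0,0,-8.5,0,0,30]]])

```text
t: 7.7
tcp_pos: [0.6053, 0.0464, 0.0507]
tool_rot: [0.257, 0.658, -0.256, 0.66]
force: [2.1, 1.4, 3.3]
finger_gap: 0.554
```

>>> carry_out(commands=[[[0,0,0,-1.7,0,0,30],[0,0,0,-3.4,0,0,30],[0,0,0,-5.1,0,0,30],[0,0,0,-6.8,0,0,30],[0,0,0,-8.5,0,0,30]]])

```text
t: 8.2
tcp_pos: [0.6051, 0.0475, 0.0508]
tool_rot: [0.001, 0.706, 0.0, 0.708]
force: [1.8, 2.9, 5.5]
finger_gap: 0.554
```

```bash
python3 ov.py 10
```

```text
t 8.25 tcp [0.6048 0.0473 0.0507] jaw az 90.19 xaxis [ 0.003  0.002 -1.   ] F [1.5 2.6 5.8] gap 47.2 q6 [-0.11  0.7   1.6   0.    0.85 -1.68]
```

View pics/ov10.png

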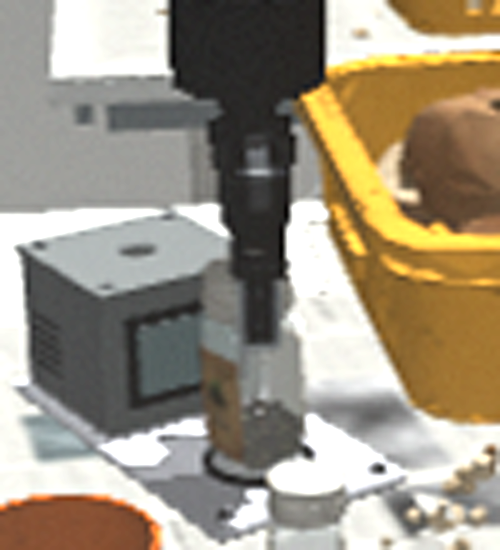

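>>> carry_out(commands=[[[0,0,0,-1.7,0,0,30],[0,0,0,-3.4,0,0,30],[0,0,0,-5.1,0,0,30],[0,0,0,-6.8,0,0,30],[0,0,0,-8,0,0,30]]])

```text
t: 8.75
tcp_pos: [0.6035, 0.0479, 0.051]
tool_rot: [-0.24, 0.665, 0.241, 0.665]
force: [-0.9, 4.0, 9.1]
finger_gap: 0.552
```

```bash
python3 ov.py 11
```

```text
t 8.8 tcp [0.6035 0.0478 0.051 ] jaw az 129.94 xaxis [ 0.     0.002 -1.   ] F [-0.7  4.1  8.4] gap 47.2 q6 [-0.11  0.69  1.6   0.    0.85 -2.38]
```

View pics/ov11.png

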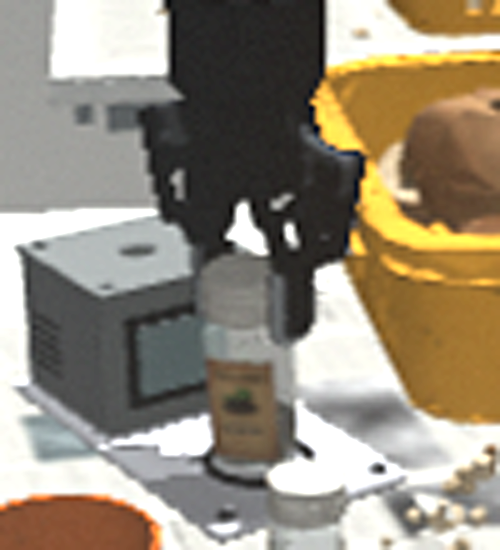

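```bash
python3 - <<'E'
from h import *
d=ld("side11");im=cv2.cvtColor(d["image"],cv2.COLOR_RGB2BGR)[165:220,262:300]
im=cv2.resize(np.clip(im*1.3,0,255).astype(np.uint8),None,fx=10,fy=10,interpolation=cv2.INTER_NEAREST)
for x in range(0,38,5): cv2.putText(im,str(262+x),(x*10,10),0,.35,(0,0,255),1);im[:,x*10]=(0,0,255)
d=ld("side8");i2=cv2.cvtColor(d["image"],cv2.COLOR_RGB2BGR)[165:220,262:300]
i2=cv2.resize(np.clip(i2*1.3,0,255).astype(np.uint8),None,fx=10,fy=10,interpolation=cv2.INTER_NEAREST)
for x in range(0,38,5): i2[:,x*10]=(0,0,255)
cv2.imwrite("pics/z11.png",np.hstack([im,i2]))
for dx in(0,):
  for z in(.02,.05,.08,.119): print(z,proj(d,[.603,.048,z]))
E
```

```text
0.02 [281.25491898 208.7228647 ]
0.05 [280.98783624 198.11162348]
0.08 [280.7134931  187.21192548]
0.119 [280.3454971  172.59138441]
```

View pics/z11.png

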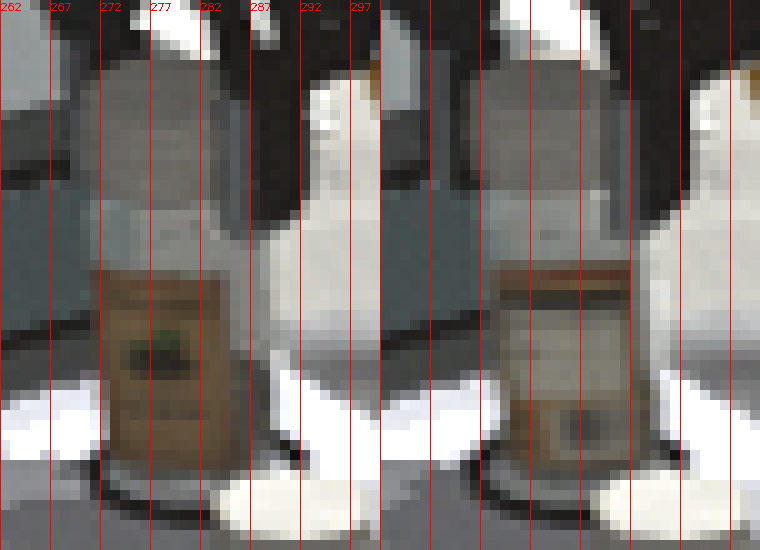

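>>> carry_out(commands=[[[0,0,0,-1,0,0,30],[0,0,0,-2,0,0,30],[0,0,0,-2.6,0,0,30],[0,0,0,-2.6,0,0,30],[0,0,0,-2.6,0,0,30]]])

```text
t: 9.3
tcp_pos: [0.6036, 0.0473, 0.0512]
tool_rot: [-0.313, 0.634, 0.313, 0.634]
force: [-0.3, 2.7, 10.3]
finger_gap: 0.555
```

```bash
python3 ov.py 12; python3 - <<'E'
from h import *
o=[]
for k in(12,10):
    d=ld(f"side{k}");im=cv2.cvtColor(d["image"],cv2.COLOR_RGB2BGR)[165:220,262:300]
    im=cv2.resize(np.clip(im*1.3,0,255).astype(np.uint8),None,fx=10,fy=10,interpolation=cv2.INTER_NEAREST)
    for x in range(0,38,5): im[:,x*10]=(0,0,255)
    o.append(im)
cv2.imwrite("pics/z12.png",np.hstack(o))
E
```

```text
t 9.35 tcp [0.6036 0.0473 0.0512] jaw az 142.53 xaxis [ 0.     0.002 -1.   ] F [-0.4  3.   9.2] gap 47.4 q6 [-0.11  0.69  1.6   0.    0.85 -2.6 ]
```

View pics/z12.png

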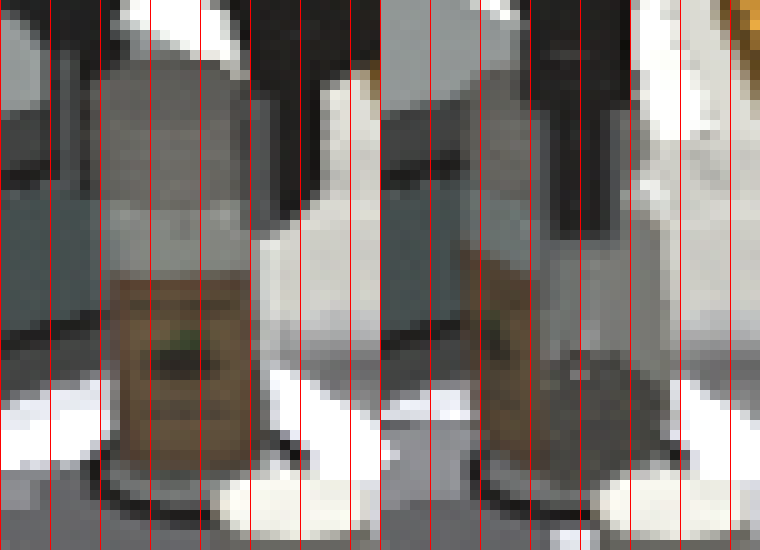

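>>> carry_out(commands=[[[0,0,0,1.6,0,0,30],[0,0,0,3.2,0,0,30],[0,0,0,4.8,0,0,30],[0,0,0,6.4,0,0,30],[0,0,0,8,0,0,30]]])

```text
t: 9.85
tcp_pos: [0.6053, 0.0467, 0.0516]
tool_rot: [-0.075, 0.702, 0.075, 0.705]
force: [1.2, 2.9, 10.3]
finger_gap: 0.553
```

>>> carry_out(commands=[[[0,0,0,1.6,0,0,30],[0,0,0,3.2,0,0,30],[0,0,0,4.8,0,0,30],[0,0,0,6.4,0,0,30],[0,0,0,8,0,0,30]]])

```text
t: 10.35
tcp_pos: [0.6057, 0.0468, 0.0516]
tool_rot: [0.17, 0.685, -0.169, 0.688]
force: [1.7, 3.2, 7.6]
finger_gap: 0.553
```

>>> carry_out(commands=[[[0,0,0,1.6,0,0,30],[0,0,0,3.2,0,0,30],[0,0,0,4.8,0,0,30],[0,0,0,6.4,0,0,30],[0,0,0,8,0,0,30]]])

```text
t: 10.85
tcp_pos: [0.607, 0.0467, 0.052]
tool_rot: [0.396, 0.585, -0.392, 0.589]
force: [3.0, 3.3, 9.6]
finger_gap: 0.553
```

>>> carry_out(commands=[[[0,0,0,1.6,0,0,30],[0,0,0,3.2,0,0,30],[0,0,0,4.5,0,0,30],[0,0,0,5.5,0,0,30],[0,0,0,5.5,0,0,30]]])

```text
t: 11.35
tcp_pos: [0.6077, 0.0461, 0.0525]
tool_rot: [0.524, 0.475, -0.519, 0.48]
force: [3.5, 1.3, 9.6]
finger_gap: 0.556
```

```bash
python3 ov.py 13; python3 - <<'E'
from h import *
o=[]
for k in(13,7):
    d=ld(f"side{k}");im=cv2.cvtColor(d["image"],cv2.COLOR_RGB2BGR)[165:220,262:300]
    im=cv2.resize(np.clip(im*1.3,0,255).astype(np.uint8),None,fx=10,fy=10,interpolation=cv2.INTER_NEAREST)
    for x in range(0,38,5): im[:,x*10]=(0,0,255)
    o.append(im)
cv2.imwrite("pics/z13.png",np.hstack(o))
E
```

```text
t 11.4 tcp [0.6077 0.0461 0.0525] jaw az -4.94 xaxis [ 0.009 -0.001 -1.   ] F [ 2.5  1.4 11.1] gap 47.3 q6 [-0.11  0.69  1.59  0.    0.84 -0.02]
```

View pics/z13.png

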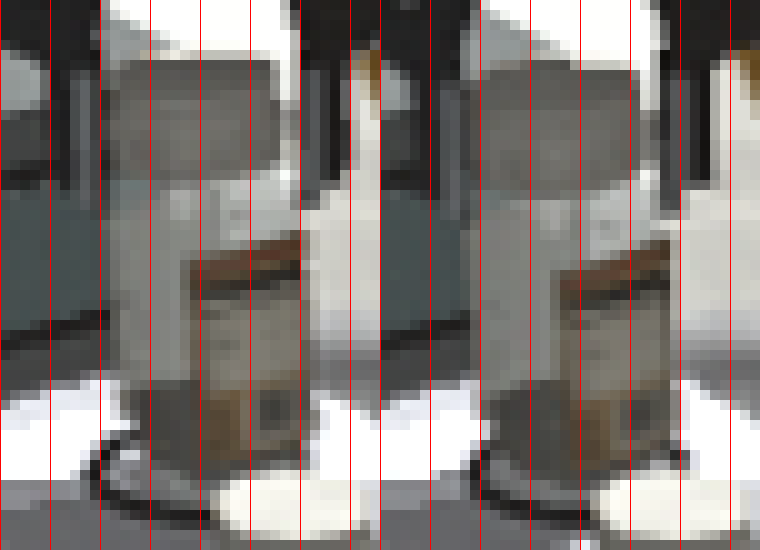

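>>> carry_out(commands=[[[0,-0.08,0,0,0,0,30],[0,-0.16,0,0,0,0,30],[0,-0.16,0,0,0,0,30],[0,-0.16,0,0,0,0,60],[0,-0.16,0,0,0,0,75]]])

```text
t: 11.9
tcp_pos: [0.5978, 0.0466, 0.0493]
tool_rot: [-0.52, -0.479, 0.522, -0.477]
force: [-0.5, 0.2, 0.1]
finger_gap: 0.852
```

>>> carry_out(commands=[[[0,0,0,0,0,0,80],[0,0,0,0,0,0,80],[0,0,0,0,0,0,80],[0,0,0,0,0,0,80],[0,0,0,0,0,0,80]]])

```text
t: 12.4
tcp_pos: [0.5994, 0.0466, 0.05]
tool_rot: [-0.521, -0.479, 0.521, -0.478]
force: [-0.7, -1.1, -0.5]
finger_gap: 0.936
```

```bash
python3 ov.py 14; python3 - <<'E'
from h import *
o=[]
for k in(14,7):
    d=ld(f"side{k}");im=cv2.cvtColor(d["image"],cv2.COLOR_RGB2BGR)[165:220,262:300]
    im=cv2.resize(np.clip(im*1.3,0,255).astype(np.uint8),None,fx=10,fy=10,interpolation=cv2.INTER_NEAREST)
    for x in range(0,38,5): im[:,x*10]=(0,0,255)
    o.append(im)
cv2.imwrite("pics/z14.png",np.hstack(o))
E
```

```text
t 12.45 tcp [0.5995 0.0466 0.05  ] jaw az -4.84 xaxis [-0.  0. -1.] F [-0.6  1.   0. ] gap 80.1 q6 [-0.11  0.69  1.61 -0.    0.84 -0.02]
```

View pics/z14.png

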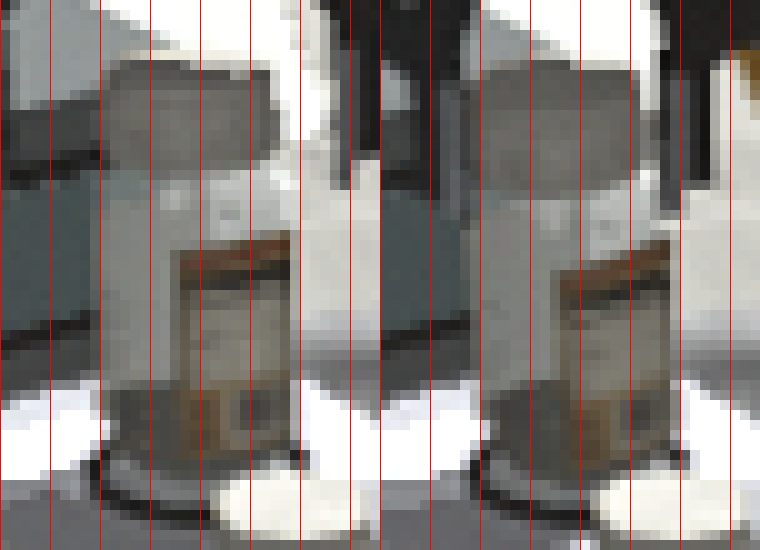

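View pics/ov14.png

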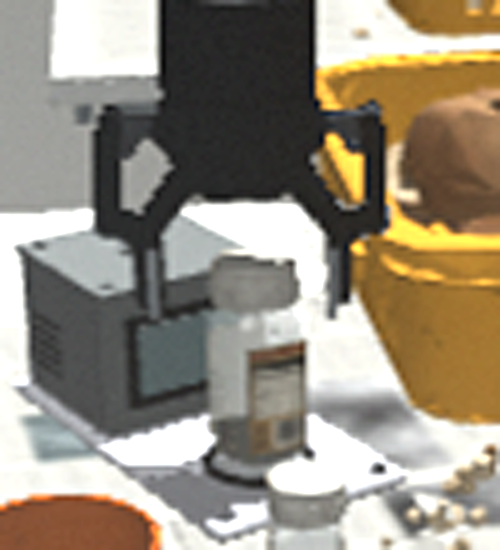

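>>> carry_out(commands=[[[-0.5,0.1,0,0,0,0,85],[-1.5,0.1,0,0,0,0,85],[-3,0.1,0,0,0,0,85],[-4.5,0.1,0,0,0,0,85],[-5,0.1,0,0,0,0,85]]])

```text
t: 12.95
tcp_pos: [0.6051, 0.0462, 0.1804]
tool_rot: [0.523, 0.476, -0.518, 0.481]
force: [0.4, 1.1, 0.0]
finger_gap: 0.999
```

```bash
python3 n.py .56 -.15 .2 -68; python3 -c "
import sys
sys.path.insert(0,'.')
from h import *
st=__import__('station').manip.sense();go((.47,-.20,.2),-68,st)"
```

```text
t 12.95 tcp [0.6051 0.0462 0.1804] jaw az -4.83 xaxis [ 0.009 -0.001 -1.   ] F [0.4 1.1 0. ] gap 85.3 q6 [-0.11  0.52  1.51  0.    1.11 -0.02]
shift [-0.794 -1.129  7.973] rot [12.634 -0.056 -0.095]
shift [-0.825 -4.548 10.269] rot [12.634 -0.056 -0.095]
```

>>> carry_out(commands=[[[-0.8,-0.7,1.6,1.6,0,0,85],[-0.8,-1.5,3.3,3.2,0,0,85],[-0.8,-2.2,5,4.8,0,0,85],[-0.8,-3,6.7,6.4,0,0,85],[-0.8,-3.7,8.4,8,0,0,85]]])

```text
t: 13.45
tcp_pos: [0.4907, -0.1561, 0.1953]
tool_rot: [-0.654, -0.27, 0.654, -0.27]
force: [0.5, -0.7, -0.5]
finger_gap: 0.995
```

```bash
python3 n.py .58 -.30 .2 -68; python3 - <<'E'
from h import *
from station import manip
for n in("side","top"):
    d=manip.snapshot(n);pickle.dump(d,open(f"pics/{n}15.pkl","wb"))
o=[]
for k in(15,0):
    d=ld(f"side{k}");im=cv2.cvtColor(d["image"],cv2.COLOR_RGB2BGR)[163:222,262:300]
    im=cv2.resize(np.clip(im*1.3,0,255).astype(np.uint8),None,fx=10,fy=10,interpolation=cv2.INTER_NEAREST)
    for x in range(0,38,5): im[:,x*10]=(0,0,255)
    o.append(im)
cv2.imwrite("pics/z15.png",np.hstack(o))
o=[]
for k in(15,0):
    d=ld(f"top{k}");im=cv2.cvtColor(d["image"],cv2.COLOR_RGB2BGR)[190:235,205:245]
    o.append(cv2.resize(np.clip(im*1.3,0,255).astype(np.uint8),None,fx=10,fy=10,interpolation=cv2.INTER_NEAREST))
cv2.imwrite("pics/zt15.png",np.hstack(o))
E
```

```text
t 13.45 tcp [ 0.4907 -0.1561  0.1953] jaw az -45.14 xaxis [-0.  0. -1.] F [ 0.5 -0.7 -0.5] gap 84.9 q6 [-0.53  0.38  1.71 -0.    1.05  0.26]
shift [-0.191  6.599  1.528] rot [4.573e+00 3.000e-03 3.000e-03]
```

View pics/z15.png

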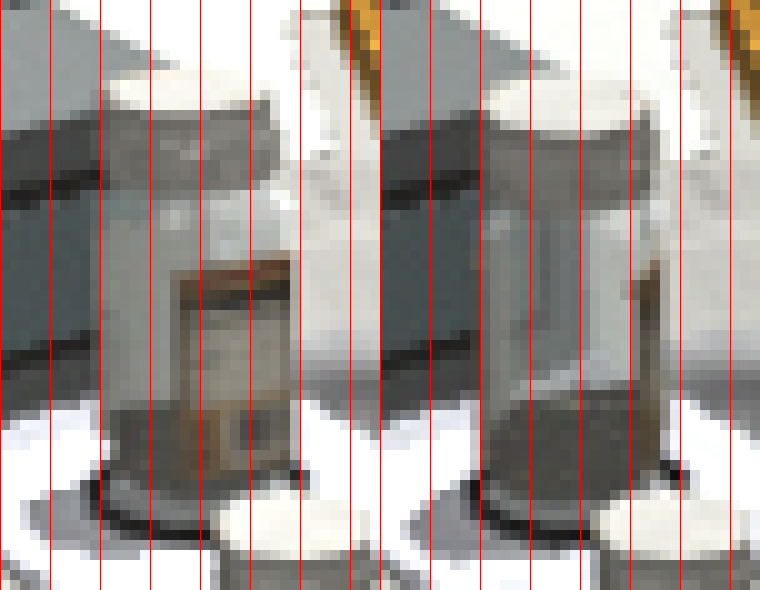

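View pics/zt15.png

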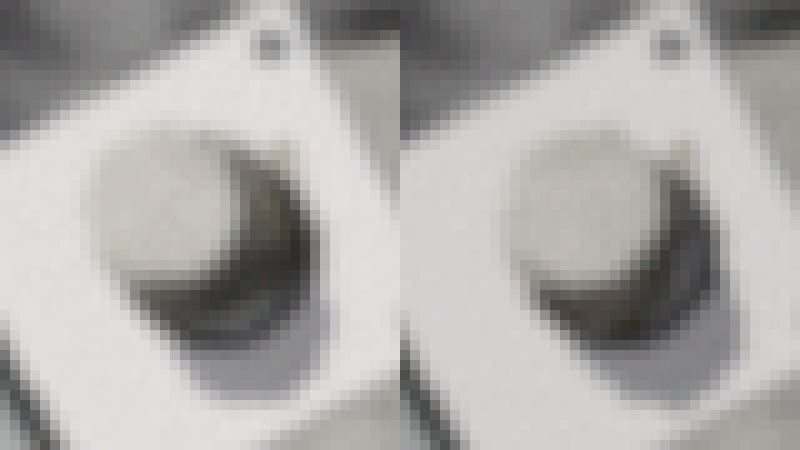

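The side view shows the lid ellipse flattened, and in the top view the lid has moved about 2 px to +y while the base stayed put. So the jar is tilted about 3–5°, with its near edge up on the ring. I'll find the ring centre more accurately and re-seat the jar.

```bash
python3 - <<'E'
from h import *
d=ld("side15")
g=d["image"].max(2).astype(int)
for v in range(209,219): print(v,g[v,266:298])
for c in[(.603,.0475),(.605,.0475),(.603,.0505),(.604,.0495)]:
    a=np.linspace(0,2*np.pi,73)
    o=np.array([proj(d,[c[0]+.0295*np.cos(t),c[1]+.0295*np.sin(t),z]) for t in a for z in(.010,.014)])
    print(c,"u",o[:,0].min().round(2),o[:,0].max().round(2),"v",o[:,1].min().round(2),o[:,1].max().round(2))
E
```

```text
209 [219 218 218 220 222 168  73  56  56  60  69  61  58  62  66  65  67  76
  85  92  90  84  74  67  61  84 176 216 216 214 213 212]
210 [221 222 223 218 185  99  27  65  70  58  58  57  57  61  65  70  73  72
  66  64  61  56  62  88  74  31  71 184 219 216 214 214]
211 [218 212 216 171  74  24  47  94 106  80  62  59  60  56  59  61  59  58
  59  58  63  76  98 146 135  76  89 184 217 217 216 215]
212 [167 109 114 118  81  25  64  92  90  92  90  84  73  63  62  64  63  64
  72  96 128 151 159 181 197 179 157 181 203 206 210 215]
213 [112 115 117 121  93  41  45  72  84  89  92  95  93  89  84  86  90  97
 126 183 205 199 197 198 199 197 196 192 190 189 192 202]
214 [111 115 118 121  98  56  32  29  50  72  84  90  94  96  96  93  91 125
 182 202 197 196 195 195 194 196 195 190 190 188 187 191]
215 [111 114 115 116 120 111  76  42  29  25  28  38  58  69  67  64  60 126
 187 200 199 198 196 194 193 193 194 194 194 193 192 196]
216 [121 110 112 112 115 117 122 100  62  51  42  32  25  24  22  20  20  85
 167 198 196 195 193 191 192 193 193 196 198 196 198 197]
217 [182 135 137 137 123 111 112 115 118 118 121 117 105  96  93  81  77  68
 108 170 191 188 189 190 192 194 194 192 191 194 195 169]
218 [220 221 221 222 179 134 135 137 135 137 194 228 228 226 227 212 200 142
  73  94 125 137 149 161 176 186 185 174 150 140 110  83]
(0.603, 0.0475) u 269.91 292.76 v 205.99 217.49
(0.605, 0.0475) u 270.69 293.53 v 205.95 217.45
(0.603, 0.0505) u 269.87 292.65 v 205.51 216.95
(0.604, 0.0495) u 270.27 293.07 v 205.65 217.11
```

```bash
python3 n.py .603 .0498 .16 -90
```

```text
t 13.55 tcp [ 0.49   -0.1595  0.1952] jaw az -45.3 xaxis [-0.001 -0.002 -1.   ] F [ 0.6  0.5 -0.1] gap 85.1 q6 [-0.53  0.38  1.71 -0.    1.05  0.26]
shift [ 1.391 -2.772 -9.104] rot [ 8.939  0.018 -0.012]
```

>>> carry_out(commands=[[[0,-0.6,-1.9,1.7,0,0,85],[0,-1.2,-3.8,3.4,0,0,85],[0,-1.75,-5.7,5.1,0,0,85],[0,-2.3,-7.6,6.8,0,0,85],[0,-2.8,-9.1,8.5,0,0,85]]])

```text
t: 14.05
tcp_pos: [0.5993, 0.0494, 0.1951]
tool_rot: [-0.706, -0.035, 0.706, -0.035]
force: [0.9, -1.1, -0.1]
finger_gap: 0.996
```

>>> carry_out(commands=[[[0.3,0,0,0.4,0,0,85],[0.6,0,0,0.4,0,0,85],[0.8,0,0,0.4,0,0,85],[0.8,0,0,0.4,0,0,85],[0.8,0,0,0.4,0,0,85]]])

```text
t: 14.55
tcp_pos: [0.5984, 0.0461, 0.175]
tool_rot: [-0.707, -0.024, 0.707, -0.024]
force: [-0.5, 0.5, 0.6]
finger_gap: 0.991
```

```bash
python3 n.py .603 .0498 .052 -90
```

```text
t 14.55 tcp [0.5984 0.0461 0.175 ] jaw az -86.15 xaxis [-0.001  0.    -1.   ] F [-0.5  0.5  0.6] gap 84.6 q6 [-0.11  0.52  1.52  0.    1.1   1.39]
shift [ 4.921 -0.134 -0.198] rot [0.77  0.006 0.001]
```

>>> carry_out(commands=[[[0,-0.13,-0.2,0,0,0,85],[1,-0.13,-0.2,0,0,0,85],[2,-0.13,-0.2,0,0,0,85],[2.5,-0.13,-0.2,0,0,0,85],[2.5,-0.13,-0.2,0,0,0,85]]])

```text
t: 15.05
tcp_pos: [0.6023, 0.0505, 0.111]
tool_rot: [-0.705, -0.024, 0.708, -0.024]
force: [-0.6, 0.8, -0.1]
finger_gap: 0.995
```

```bash
python3 n.py .603 .0498 .052 -86; python3 ov.py 16;python3 n.py .603 .0498 .052 -86
```

```text
t 15.05 tcp [0.6023 0.0505 0.111 ] jaw az -86.12 xaxis [-0.004  0.    -1.   ] F [-0.6  0.8 -0.1] gap 84.9 q6 [-0.1   0.61  1.56  0.    0.97  1.4 ]
shift [ 2.359  0.031 -0.036] rot [-0.023  0.043  0.008]
t 15.1 tcp [0.6034 0.0504 0.1123] jaw az -86.11 xaxis [-0.001  0.    -1.   ] F [-0.9 -0.2 -0.2] gap 85.6 q6 [-0.1   0.61  1.56  0.    0.98  1.4 ]
t 15.1 tcp [0.6034 0.0504 0.1123] jaw az -86.11 xaxis [-0.001  0.    -1.   ] F [-0.9 -0.2 -0.2] gap 85.6 q6 [-0.1   0.61  1.56  0.    0.98  1.4 ]
shift [2.411 0.024 0.014] rot [-0.022  0.012  0.003]
```

View pics/ov16.png

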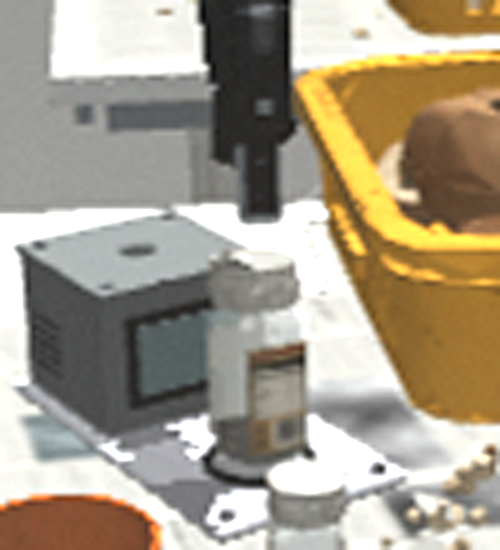

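>>> carry_out(commands=[[[0.6,0,0,0,0,0,85],[1.2,0,0,0,0,0,85],[1.8,0,0,0,0,0,85],[2.4,0,0,0,0,0,85],[2.4,0,0,0,0,0,85]]])

```text
t: 15.6
tcp_pos: [0.6027, 0.0506, 0.0516]
tool_rot: [-0.706, -0.024, 0.707, -0.024]
force: [-0.6, 0.5, 0.5]
finger_gap: 0.999
```

```bash
python3 n.py .603 .0498 .052 -86
```

```text
t 15.6 tcp [0.6027 0.0506 0.0516] jaw az -86.1 xaxis [-0.002  0.    -1.   ] F [-0.6  0.5  0.5] gap 85.3 q6 [-0.1   0.69  1.6   0.    0.85  1.4 ]
shift [-0.017  0.032 -0.01 ] rot [-0.02   0.025  0.005]
```

>>> carry_out(commands=[[[0,0,0,0,0,0,70],[0,0,0,0,0,0,60],[0,0,0,0,0,0,50],[0,0,0,0,0,0,40],[0,0,0,0,0,0,40]]], force=20)

```text
t: 16.1
tcp_pos: [0.6044, 0.0505, 0.0537]
tool_rot: [0.708, 0.024, -0.706, 0.024]
force: [0.4, -0.0, 4.7]
finger_gap: 0.542
```

```bash
python3 n.py .603 .0498 .052 -86; python3 ov.py 17
```

```text
t 16.1 tcp [0.6044 0.0505 0.0537] jaw az -86.08 xaxis [ 0.002 -0.    -1.   ] F [ 0.4 -0.   4.7] gap 46.2 q6 [-0.1   0.69  1.6  -0.    0.85  1.4 ]
shift [0.067 0.022 0.058] rot [-0.016 -0.026 -0.006]
t 16.15 tcp [0.6044 0.0505 0.0537] jaw az -86.08 xaxis [ 0.002 -0.    -1.   ] F [0.5 0.1 5.2] gap 46.6 q6 [-0.1   0.69  1.6  -0.    0.85  1.4 ]
```

View pics/ov17.png

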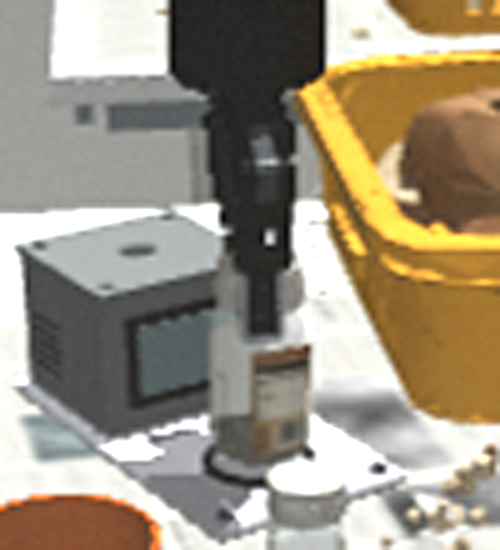

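>>> carry_out(commands=[[[-0.1,0,0,0,0,0,40],[-0.2,0,0.05,0,0,0,40],[-0.2,0,0.1,0,0,0,40],[-0.1,0,0.1,0,0,0,40],[0,0,0.1,0,0,0,40]]])

```text
t: 16.65
tcp_pos: [0.6028, 0.0503, 0.0536]
tool_rot: [0.708, 0.024, -0.705, 0.024]
force: [2.4, 0.7, 12.3]
finger_gap: 0.537
```

```bash
python3 ov.py 18
```

```text
t 16.7 tcp [0.6031 0.0503 0.0537] jaw az -86.11 xaxis [ 0.004 -0.    -1.   ] F [ 0.9 -0.8  6.9] gap 46.4 q6 [-0.1   0.69  1.6   0.    0.85  1.4 ]
```

View pics/ov18.png

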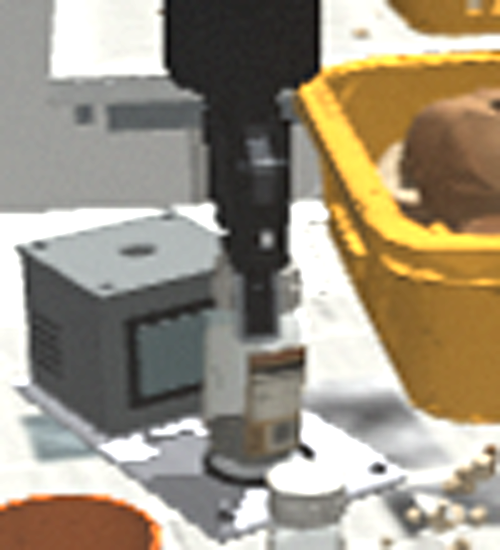

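>>> carry_out(commands=[[[0,0,-0.05,0,0,0,40],[0,0,-0.05,0,0,0,40],[0,0,-0.05,0,0,0,60],[0,0,-0.05,0,0,0,80],[0,0,-0.05,0,0,0,85]]])

```text
t: 17.2
tcp_pos: [0.6018, 0.0505, 0.0521]
tool_rot: [-0.706, -0.024, 0.707, -0.024]
force: [0.0, 0.6, 0.1]
finger_gap: 0.995
```

>>> carry_out(commands=[[[-0.3,0,0,0,0,0,85],[-1.5,0,0,0,0,0,85],[-3,0,0,0,0,0,85],[-4.5,0,0,0,0,0,85],[-5.5,0,0,0,0,0,85]]])

```text
t: 17.7
tcp_pos: [0.6033, 0.0504, 0.1934]
tool_rot: [0.708, 0.024, -0.705, 0.024]
force: [0.8, 0.6, -0.1]
finger_gap: 0.995
```

```bash
python3 n.py .50 -.16 .2 -68
```

```text
t 17.7 tcp [0.6033 0.0504 0.1934] jaw az -86.09 xaxis [ 0.004 -0.    -1.   ] F [ 0.8  0.6 -0.1] gap 85.0 q6 [-0.1   0.5   1.49  0.    1.14  1.4 ]
shift [-0.278  8.116  4.695] rot [-3.617 -0.042 -0.014]
```

>>> carry_out(commands=[[[-0.3,1.6,0.9,-0.7,0,0,85],[-0.3,3.2,1.9,-1.4,0,0,85],[-0.3,4.8,2.8,-2.1,0,0,85],[-0.3,6.4,3.7,-2.8,0,0,85],[-0.3,8,4.6,-3.6,0,0,85]]])

```text
t: 18.2
tcp_pos: [0.5001, -0.1582, 0.1982]
tool_rot: [0.694, 0.135, -0.694, 0.136]
force: [1.0, -0.5, 0.0]
finger_gap: 0.994
```

```bash
cat > look.py <<'E'
from h import *
from station import manip
import sys
K=sys.argv[1]
for n in("side","top"):
    d=manip.snapshot(n);pickle.dump(d,open(f"pics/{n}{K}.pkl","wb"))
show(manip.sense())
o=[]
for k in(K,0):
    d=ld(f"side{k}");im=cv2.cvtColor(d["image"],cv2.COLOR_RGB2BGR)[163:222,262:300]
    im=cv2.resize(np.clip(im*1.3,0,255).astype(np.uint8),None,fx=10,fy=10,interpolation=cv2.INTER_NEAREST)
    for x in range(0,38,5): im[:,x*10]=(0,0,255)
    o.append(im)
cv2.imwrite(f"pics/z{K}.png",np.hstack(o))
o=[]
for k in(K,0):
    d=ld(f"top{k}");im=cv2.cvtColor(d["image"],cv2.COLOR_RGB2BGR)[190:235,205:245]
    o.append(cv2.resize(np.clip(im*1.3,0,255).astype(np.uint8),None,fx=10,fy=10,interpolation=cv2.INTER_NEAREST))
cv2.imwrite(f"pics/zt{K}.png",np.hstack(o))
E
python3 look.py 19
```

```text
t 18.3 tcp [ 0.4993 -0.1616  0.1981] jaw az -68.4 xaxis [-0.    -0.002 -1.   ] F [0.3 0.4 0.2] gap 85.0 q6 [-0.52  0.39  1.68 -0.    1.07  0.67]
```

View pics/z19.png

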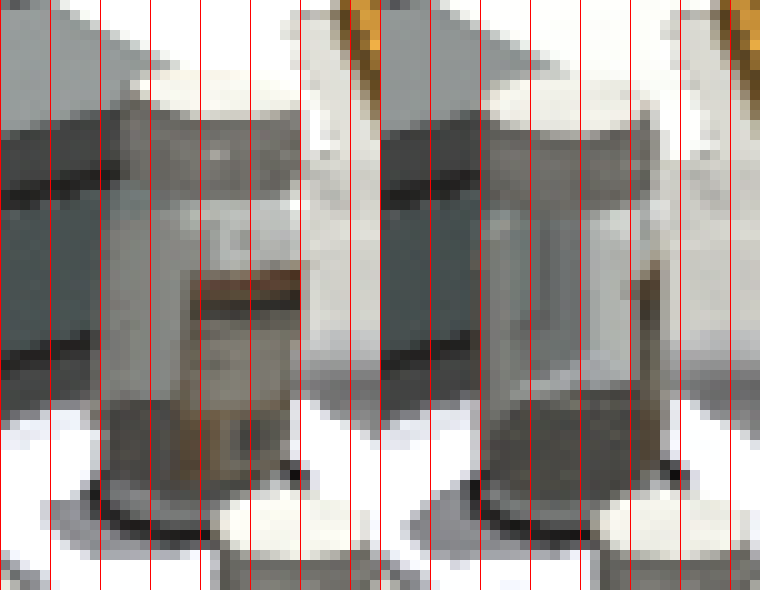

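View pics/zt19.png

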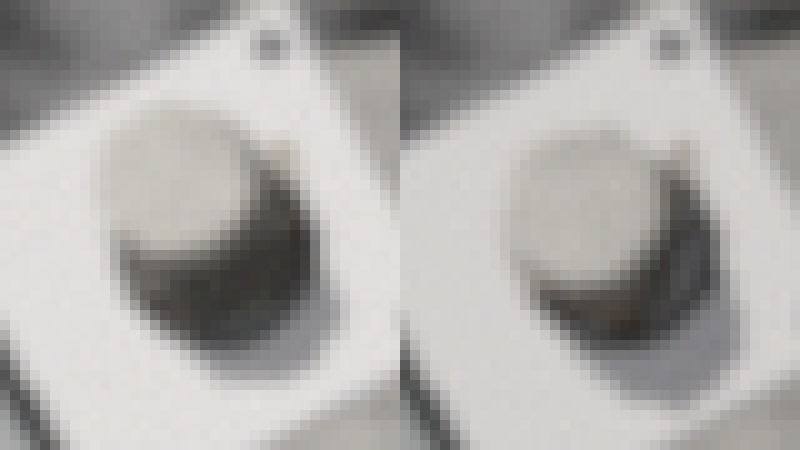

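Now the lid has moved about 2–3 px toward +x, so the jar leans that way, while the y tilt is fixed. I'll re-grip with the jaws along x to square it up.

```bash
python3 n.py .603 .0498 .19 -5
```

```text
t 18.3 tcp [ 0.4993 -0.1616  0.1981] jaw az -68.4 xaxis [-0.    -0.002 -1.   ] F [0.3 0.4 0.2] gap 85.0 q6 [-0.52  0.39  1.68 -0.    1.07  0.67]
shift [ 0.306 -6.335 -6.969] rot [-1.2681e+01  2.2000e-02 -1.2000e-02]
```

>>> carry_out(commands=[[[0,-1.3,-1.4,-1.7,0,0,85],[0,-2.6,-2.8,-3.4,0,0,85],[0,-3.9,-4.2,-5.1,0,0,85],[0,-5.2,-5.6,-6.8,0,0,85],[0,-6.3,-6.9,-8.5,0,0,85]]])

```text
t: 18.8
tcp_pos: [0.6028, 0.0568, 0.198]
tool_rot: [0.597, 0.379, -0.597, 0.379]
force: [0.7, 0.2, -0.8]
finger_gap: 0.993
```

>>> carry_out(commands=[[[0.5,0,0,-1.5,0,0,85],[1,0,0,-3,0,0,85],[1.5,0,0,-4.2,0,0,85],[1.5,0,0,-4.2,0,0,85],[1.5,0,0,-4.2,0,0,85]]])

```text
t: 19.3
tcp_pos: [0.6023, 0.0542, 0.1603]
tool_rot: [-0.52, -0.479, 0.52, -0.479]
force: [0.3, 0.2, 0.0]
finger_gap: 0.988
```

```bash
python3 n.py .603 .0498 .052 -5
```

```text
t 19.3 tcp [0.6023 0.0542 0.1603] jaw az -4.7 xaxis [-0.  0. -1.] F [0.3 0.2 0. ] gap 84.4 q6 [-0.09  0.54  1.52  0.    1.08 -0.01]
shift [4.331 0.043 0.175] rot [ 0.06  -0.002  0.004]
```

>>> carry_out(commands=[[[0.8,0.04,0.17,0,0,0,85],[1.7,0.04,0.17,0,0,0,85],[2.6,0.04,0.17,0,0,0,85],[3.5,0.04,0.17,0,0,0,85],[4.3,0.04,0.17,0,0,0,85]]])

```text
t: 19.8
tcp_pos: [0.6038, 0.0492, 0.0528]
tool_rot: [0.521, 0.478, -0.52, 0.479]
force: [0.1, 0.0, 0.5]
finger_gap: 0.995
```

>>> carry_out(commands=[[[0,0,0,0,0,0,85],[0,0,0,0,0,0,70],[0,0,0,0,0,0,60],[0,0,0,0,0,0,50],[0,0,0,0,0,0,40]]])

```text
t: 20.3
tcp_pos: [0.6051, 0.0491, 0.0545]
tool_rot: [0.521, 0.478, -0.519, 0.481]
force: [1.2, -0.3, 3.6]
finger_gap: 0.555
```

```bash
python3 n.py .603 .0498 .052 -5; python3 look.py 20
```

```text
t 20.3 tcp [0.6051 0.0491 0.0545] jaw az -4.61 xaxis [ 0.005 -0.    -1.   ] F [ 1.2 -0.3  3.6] gap 47.4 q6 [-0.1   0.69  1.6   0.    0.85 -0.02]
shift [ 0.098 -0.088 -0.02 ] rot [ 0.078  0.    -0.057]
t 20.4 tcp [0.6051 0.0491 0.0543] jaw az -4.6 xaxis [ 0.005 -0.    -1.   ] F [ 2.5 -0.3  5.9] gap 47.2 q6 [-0.1   0.69  1.6   0.    0.85 -0.02]
```

View pics/z20.png

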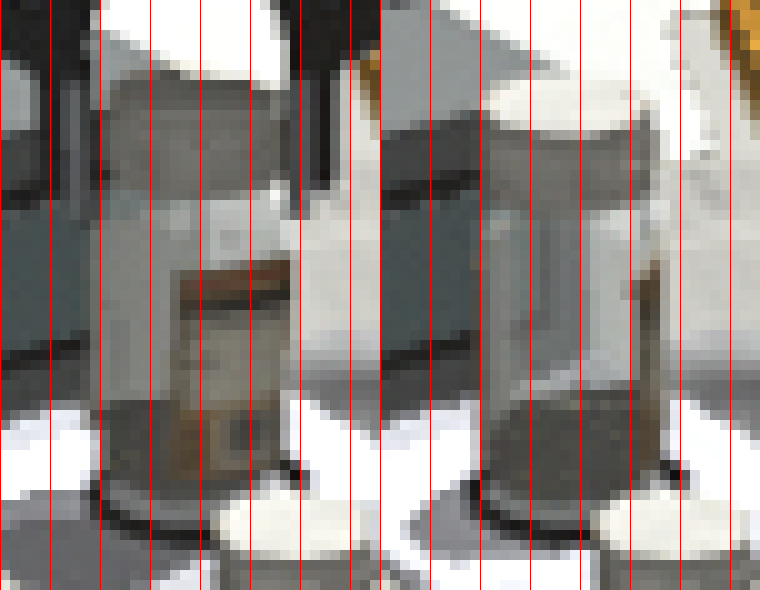

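>>> carry_out(commands=[[[0.1,0,0,0,0,0,40],[0.2,0,0.1,0,0,0,40],[0.2,0,0.1,0,0,0,40],[0.2,0,-0.1,0,0,0,40],[0.2,0,0,0,0,0,40]]])

```text
t: 20.9
tcp_pos: [0.6068, 0.0494, 0.0528]
tool_rot: [0.522, 0.477, -0.517, 0.482]
force: [0.1, 2.7, 23.2]
finger_gap: 0.558
```

```bash
python3 look.py 21
```

```text
t 21.0 tcp [0.6069 0.0495 0.0528] jaw az -4.64 xaxis [ 0.009  0.    -1.   ] F [-0.9  1.6 23.5] gap 47.2 q6 [-0.1   0.69  1.6   0.    0.84 -0.02]
```

View pics/z21.png

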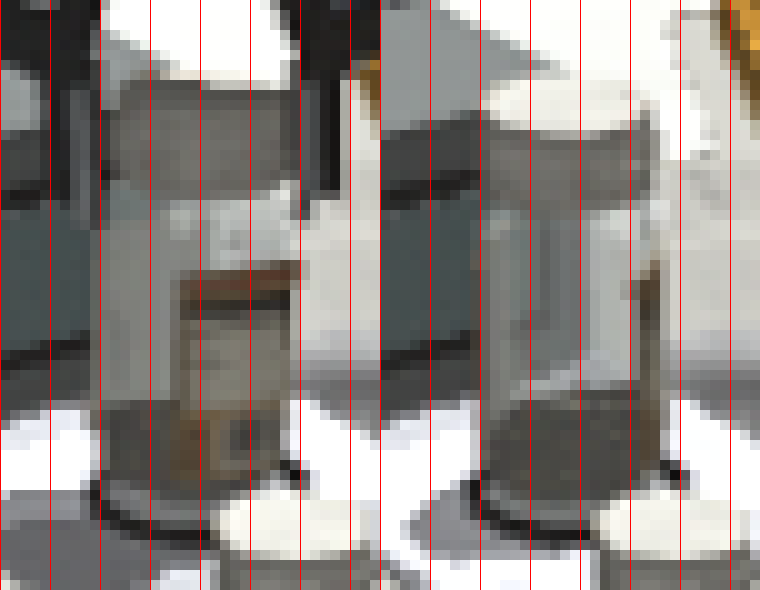

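>>> carry_out(commands=[[[-0.2,0,0,0,0,0,40],[-0.4,-0.05,0,0,0,0,40],[-0.6,-0.1,0,0,0,0,40],[-0.6,-0.1,0,0,0,0,40],[-0.6,-0.1,0,0,0,0,40]]])

```text
t: 21.5
tcp_pos: [0.6, 0.0495, 0.0621]
tool_rot: [-0.519, -0.48, 0.52, -0.479]
force: [-0.0, 0.7, -1.6]
finger_gap: 0.55
```

```bash
python3 look.py 22
```

```text
t 21.6 tcp [0.6001 0.0495 0.062 ] jaw az -4.59 xaxis [-0.001  0.    -1.   ] F [ 0.  -1.3 -1. ] gap 47.1 q6 [-0.1   0.68  1.6  -0.    0.87 -0.02]
```

View pics/z22.png

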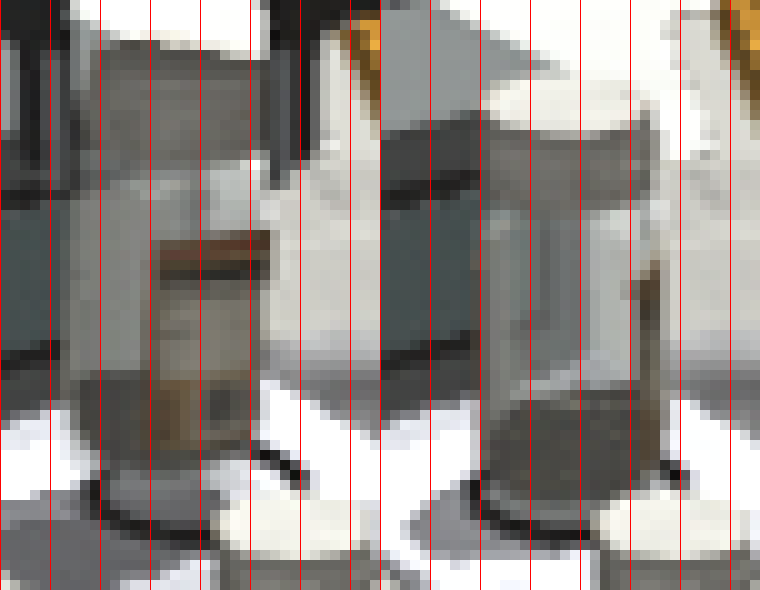

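>>> carry_out(commands=[[[0,0.05,-0.04,0,0,0.2,40],[0,0.1,-0.04,0,0,0.5,40],[0,0.1,-0.04,0,0,0.5,40],[0,0.1,-0.04,0,0,0.5,40],[0,0.1,-0.04,0,0,0.5,40]]])

```text
t: 22.1
tcp_pos: [0.6033, 0.0503, 0.0626]
tool_rot: [0.53, 0.468, -0.509, 0.491]
force: [0.2, 0.3, -0.2]
finger_gap: 0.552
```

```bash
python3 look.py 23
```

```text
t 22.2 tcp [0.6034 0.0503 0.0626] jaw az -4.59 xaxis [ 0.044 -0.004 -0.999] F [ 0.7  1.2 -1.5] gap 46.8 q6 [-0.1   0.66  1.63  0.    0.8  -0.02]
```

View pics/z23.png

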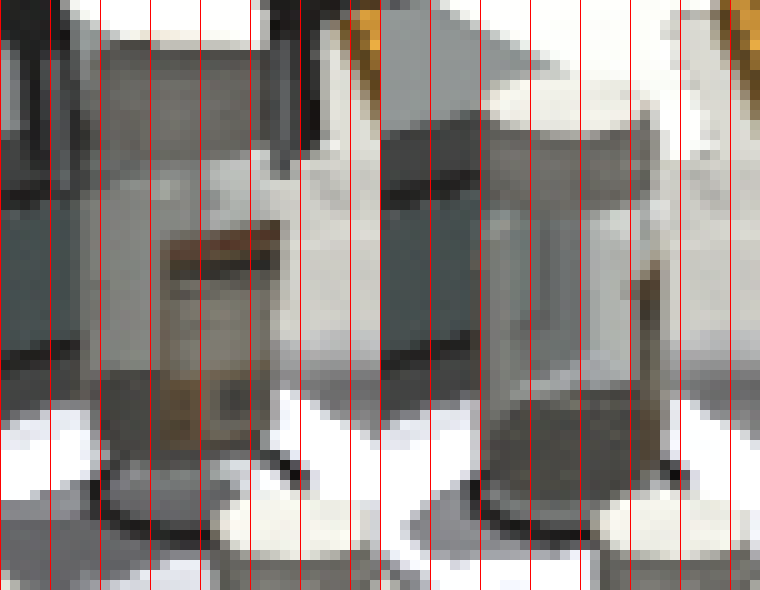

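View pics/zt23.png

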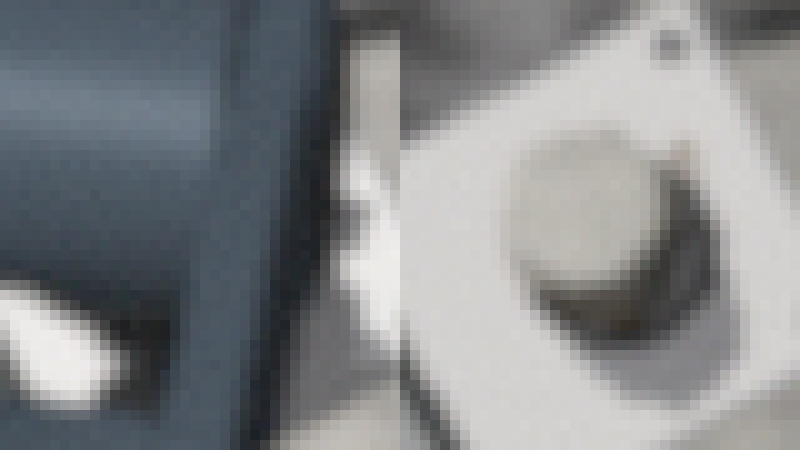

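```bash
python3 - <<'E'
from h import *
d=ld("side0")
for y in(.045,.05):
  for h in(.010,.017,.020,.024):
    f=lambda z:proj(d,[.603,y-.022,z])[1]
    print(y,h,"bot",f(h).round(2),"lidbot",f(h+.088).round(2),"lidtop front",f(h+.109).round(2), "y-coords plot", [round((f(q)-163+.5)*10) for q in(h,h+.088,h+.109)])
E
```

```text
0.045 0.01 bot 216.56 lidbot 184.32 lidtop front 176.23 y-coords plot [541, 218, 137]
0.045 0.017 bot 214.09 lidbot 181.64 lidtop front 173.5 y-coords plot [516, 191, 110]
0.045 0.02 bot 213.02 lidbot 180.49 lidtop front 172.32 y-coords plot [505, 180, 98]
0.045 0.024 bot 211.6 lidbot 178.94 lidtop front 170.75 y-coords plot [491, 164, 82]
0.05 0.01 bot 215.67 lidbot 183.55 lidtop front 175.49 y-coords plot [532, 210, 130]
0.05 0.017 bot 213.21 lidbot 180.88 lidtop front 172.77 y-coords plot [507, 184, 103]
0.05 0.02 bot 212.15 lidbot 179.73 lidtop front 171.59 y-coords plot [496, 172, 91]
0.05 0.024 bot 210.73 lidbot 178.19 lidtop front 170.03 y-coords plot [482, 157, 75]
```

>>> carry_out(commands=[[[0,0.06,0,0,0,0,40],[0,0.13,0,0,0,0,40],[0.12,0.13,0,0,0,0,40],[0.24,0.13,0,0,0,0,40],[0.34,0.13,0,0,0,0,40]]])

```text
t: 22.7
tcp_pos: [0.6065, 0.05, 0.0538]
tool_rot: [0.53, 0.468, -0.509, 0.491]
force: [0.4, -0.0, 0.1]
finger_gap: 0.552
```

```bash
python3 look.py 24
```

```text
t 22.8 tcp [0.6066 0.05   0.0538] jaw az -4.59 xaxis [ 0.043 -0.003 -0.999] F [ 0.6  0.7 -1. ] gap 47.2 q6 [-0.1   0.68  1.63  0.    0.79 -0.02]
```

View pics/z24.png

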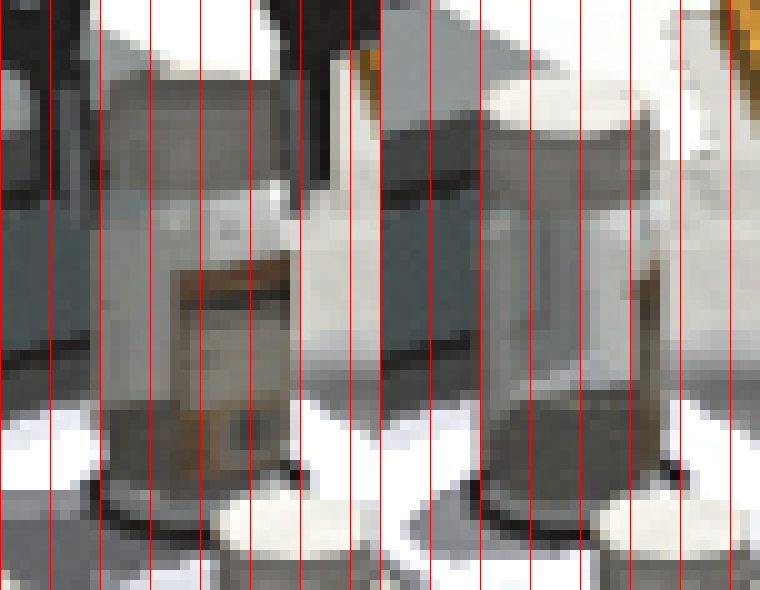

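>>> carry_out(commands=[[[0.03,0,0,0,0,0,40],[0.06,0,0,0,0,0,40],[0.1,0,0,0,0,0,40],[0.1,0,0,0,0,0,40],[0.1,0,0,0,0,0,40]]])

```text
t: 23.3
tcp_pos: [0.6071, 0.0501, 0.0531]
tool_rot: [0.53, 0.468, -0.509, 0.491]
force: [-2.0, 1.0, 6.8]
finger_gap: 0.552
```

>>> carry_out(commands=[[[0.03,0,0,0,0,0,40],[0.06,0,0,0,0,0,40],[0.08,0,0,0,0,0,40],[0.08,0,0,0,0,0,40],[0.08,0,0,0,0,0,40]]])

```text
t: 23.8
tcp_pos: [0.6074, 0.0501, 0.0529]
tool_rot: [0.53, 0.468, -0.509, 0.491]
force: [-3.8, 1.4, 16.9]
finger_gap: 0.557
```

```bash
python3 look.py 25
```

```text
t 23.9 tcp [0.6074 0.0501 0.0529] jaw az -4.58 xaxis [ 0.045 -0.004 -0.999] F [-3.7  1.  16.3] gap 46.9 q6 [-0.1   0.68  1.63  0.    0.79 -0.02]
```

View pics/z25.png

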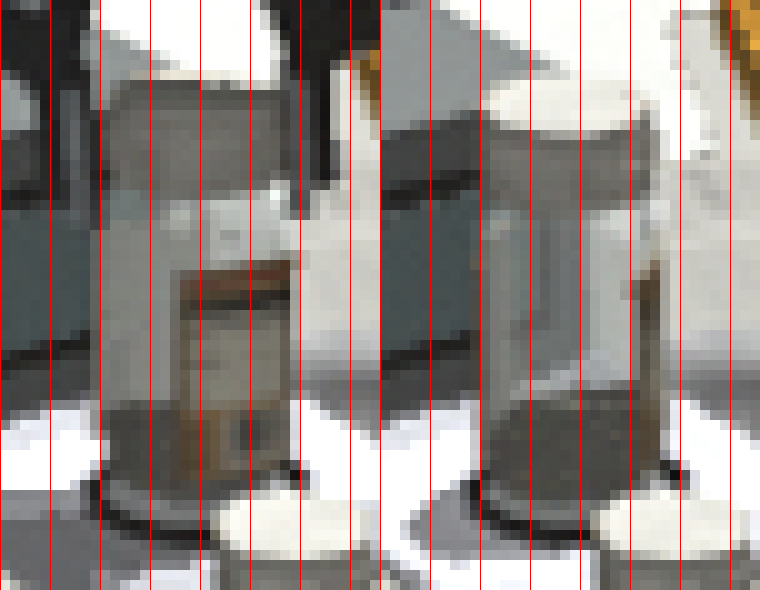

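```bash
python3 - <<'E'
from h import *
for k in(0,25,24,19):
    d=ld(f"side{k}");g=cv2.cvtColor(d["image"],cv2.COLOR_RGB2GRAY).astype(int)
    print(k)
    for u in(278,280,282): print(u,"lid",g[166:190,u],"base",g[207:219,u])
E
```

```text
0
278 lid [196 196 182 126 158 187 185 184 183 177 109  76  84  86  86  83  85  80
  77  78  74  73  74  74] base [ 54  56  57  56  57  55  77  91  56  26  61 132]
280 lid [196 197 196 185 165 187 184 183 183 177 126  75  83  85  84  83  84  83
  84  90  88  88  86  87] base [ 58  55  56  62  55  56  75  92  62  21  59 156]
282 lid [196 195 196 195 192 186 182 183 187 183 132  78  82  81  77  76  74  82
 103 115 110 110 110 109] base [ 57  57  56  55  56  58  89  84  59  19  70 185]
25
278 lid [199 200 183 133 170  59  66  71  85  78  81  84  82  82  80  80  83  94
 104 113 102 102 103 105] base [60 55 55 57 55 63 92 92 62 26 59 79]
280 lid [198 200 199 193 176  58  65  72  85  83  87  86  88  86  85  82  82 122
 136 126 113 103 104 102] base [54 52 50 53 55 58 78 91 66 22 42 77]
282 lid [198 197 199 199 179 101  64  71  82  80  82  88  85  83  83  78  84 125
 115 108 108 108 111 106] base [ 59  58  57  62  58  58  76  87  57  18  39 103]
24
278 lid [198 200 186 132 132  63  66  72  85  79  81  83  81  82  79  77  85 101
 119 118 104 102 106 104] base [56 57 55 56 58 70 91 91 54 30 60 78]
280 lid [198 199 199 189 148  61  66  72  86  82  85  89  89  88  85  81  91 117
 123 119 106 104 107 101] base [56 53 49 55 56 60 82 90 64 23 41 93]
282 lid [197 198 199 191 148  60  66  72  83  81  85  84  85  83  81  78  95 122
 113 114 114 116 116 106] base [ 61  58  61  61  54  61  89  87  56  19  37 103]
19
278 lid [202 203 188 133 181 190 191 176  75  80  87  81  77  78  78  79  83  87
 109 103 101 103 104 104] base [ 61  59  59  59  55  61  89  94  62  26  63 136]
280 lid [201 202 202 194 190 189 190 188 125  78  83  91  92  85  85  79  86 116
 126 124 112 105 105 104] base [ 57  56  52  55  57  59  80  94  65  21  64 170]
282 lid [201 200 203 199 188 190 190 193 168  79  87  93 105  92  91  85  87 133
 144 117 108 103 103 103] base [ 61  60  58  63  60  56  76  88  57  19  73 195]
```

>>> carry_out(commands=[[[-0.2,0,0,0,0,0,40],[-0.45,0,0,0,0,0,40],[-0.45,0,0,0,0.5,0,40],[-0.45,0,0,0,1.2,0,40],[-0.45,0,0,0,1.2,0,40]]])

```text
t: 24.4
tcp_pos: [0.6064, 0.0485, 0.0607]
tool_rot: [0.556, 0.493, -0.481, 0.465]
force: [0.1, -0.6, -1.2]
finger_gap: 0.553
```

```bash
python3 look.py 26;  python3 - <<'E'
from h import *
for k in(0,24,26):
    d=ld(f"side{k}");g=cv2.cvtColor(d["image"],cv2.COLOR_RGB2GRAY).astype(int)
    print(k)
    for u in(278,280,282): print(u,"lid",g[163:187,u])
E
```

```text
t 24.5 tcp [0.6062 0.0496 0.0607] jaw az -4.65 xaxis [ 0.051  0.1   -0.994] F [-0.3  0.7 -0.8] gap 47.0 q6 [-0.16  0.67  1.64  0.15  0.81 -0.18]
0
278 lid [198 197 198 196 196 182 126 158 187 185 184 183 177 109  76  84  86  86
  83  85  80  77  78  74]
280 lid [198 198 195 196 197 196 185 165 187 184 183 183 177 126  75  83  85  84
  83  84  83  84  90  88]
282 lid [198 197 196 196 195 196 195 192 186 182 183 187 183 132  78  82  81  77
  76  74  82 103 115 110]
24
278 lid [200 200 199 198 200 186 132 132  63  66  72  85  79  81  83  81  82  79
  77  85 101 119 118 104]
280 lid [201 200 197 198 199 199 189 148  61  66  72  86  82  85  89  89  88  85
  81  91 117 123 119 106]
282 lid [200 199 197 197 198 199 191 148  60  66  72  83  81  85  84  85  83  81
  78  95 122 113 114 114]
26
278 lid [202 200 200 197 186 194 182  61  68  74  83  81  82  84  79  82  80  77
  94 120 117 111 103  99]
280 lid [202 201 200 198 192 192 183  83  68  71  82  81  83  90  88  87  86  82
  91 125 122 116 106 102]
282 lid [201 200 199 198 195 192 185  60  67  72  82  80  83  85  82  82  83  79
  89 120 115 112 111 112]
```

View pics/z26.png

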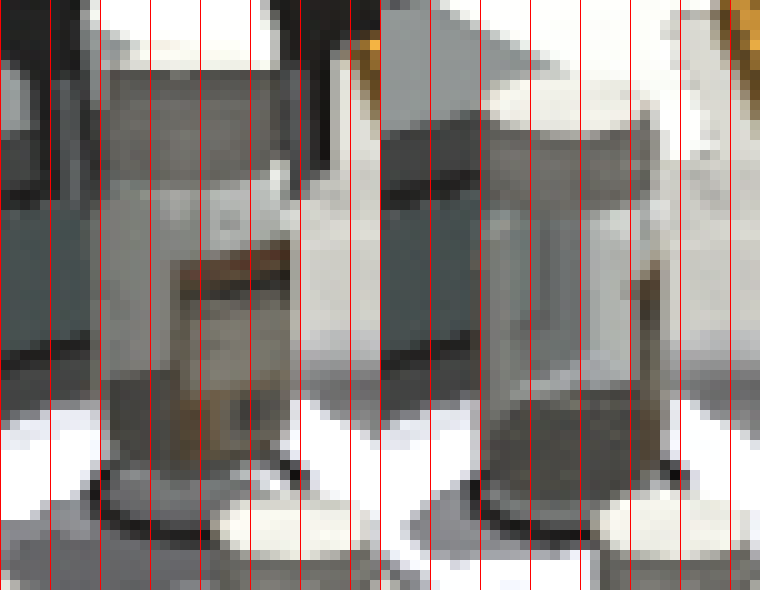

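>>> carry_out(commands=[[[0.08,0,0,0,0,0,40],[0.16,0,0,0,0,0,40],[0.24,0,0,0,0,0,40],[0.32,0,0,0,0,0,40],[0.32,0,0,0,0,0,40]]])

```text
t: 25.0
tcp_pos: [0.6072, 0.051, 0.0529]
tool_rot: [0.556, 0.493, -0.48, 0.466]
force: [0.5, -0.2, -1.6]
finger_gap: 0.545
```

```bash
python3 look.py 27;  python3 - <<'E'
from h import *
for k in(0,27):
    d=ld(f"side{k}");g=cv2.cvtColor(d["image"],cv2.COLOR_RGB2GRAY).astype(int)
    print(k)
    for u in(278,280,282): print(u,"lid",g[163:189,u])
E
```

```text
t 25.1 tcp [0.6071 0.0509 0.0531] jaw az -4.59 xaxis [ 0.052  0.101 -0.994] F [-0.3 -0.3 -0.6] gap 47.4 q6 [-0.16  0.68  1.64  0.15  0.79 -0.19]
0
278 lid [198 197 198 196 196 182 126 158 187 185 184 183 177 109  76  84  86  86
  83  85  80  77  78  74  73  74]
280 lid [198 198 195 196 197 196 185 165 187 184 183 183 177 126  75  83  85  84
  83  84  83  84  90  88  88  86]
282 lid [198 197 196 196 195 196 195 192 186 182 183 187 183 132  78  82  81  77
  76  74  82 103 115 110 110 110]
27
278 lid [202 202 200 199 200 182 132 184 192 149  63  70  74  83  77  84  81  81
  81  77  79 113 113 111 106  98]
280 lid [201 199 198 199 200 199 192 192 188 150  63  71  74  86  81  84  88  87
  87  84  80 105 125 123 119 100]
282 lid [202 200 198 198 199 199 198 191 188 152  62  68  73  86  82  84  86  86
  82  80  79 101 114 110 107 105]
```

View pics/z27.png

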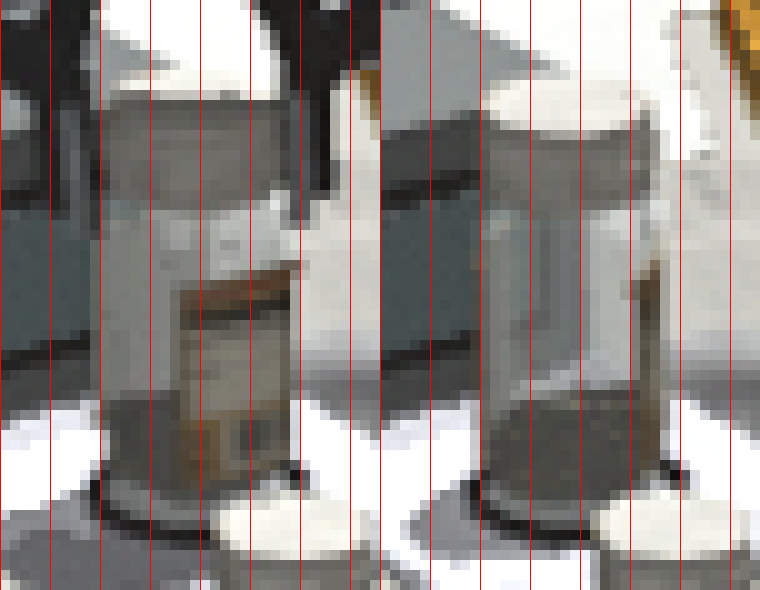

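>>> carry_out(commands=[[[0.04,0,0,0,0,0,40],[0.08,0,0,0,0,0,40],[0.12,0,0,0,0,0,40],[0.12,0,0,0,0,0,40],[0.12,0,0,0,0,0,40]]])

```text
t: 25.6
tcp_pos: [0.6077, 0.051, 0.0519]
tool_rot: [0.556, 0.493, -0.48, 0.466]
force: [-2.4, -0.8, 9.1]
finger_gap: 0.55
```

```bash
python3 look.py 28;  python3 - <<'E'
from h import *
for k in(28,):
    d=ld(f"side{k}");g=cv2.cvtColor(d["image"],cv2.COLOR_RGB2GRAY).astype(int)
    print(k)
    for u in(278,280,282): print(u,"lid",g[163:189,u])
E
```

```text
t 25.7 tcp [0.6077 0.051  0.0519] jaw az -4.59 xaxis [ 0.053  0.101 -0.993] F [-0.7 -1.1  9.8] gap 46.9 q6 [-0.16  0.68  1.64  0.15  0.79 -0.19]
28
278 lid [202 201 200 199 200 184 124 152 195 169  61  67  72  82  79  82  84  81
  80  81  79  99 114 111 103  98]
280 lid [201 201 199 199 201 201 190 183 193 174  62  69  70  84  83  85  86  88
  86  84  83  94 127 126 121 107]
282 lid [201 201 198 197 198 200 198 193 193 183  60  69  72  82  80  82  86  85
  82  83  79  91 116 112 107 106]
```

View pics/z28.png

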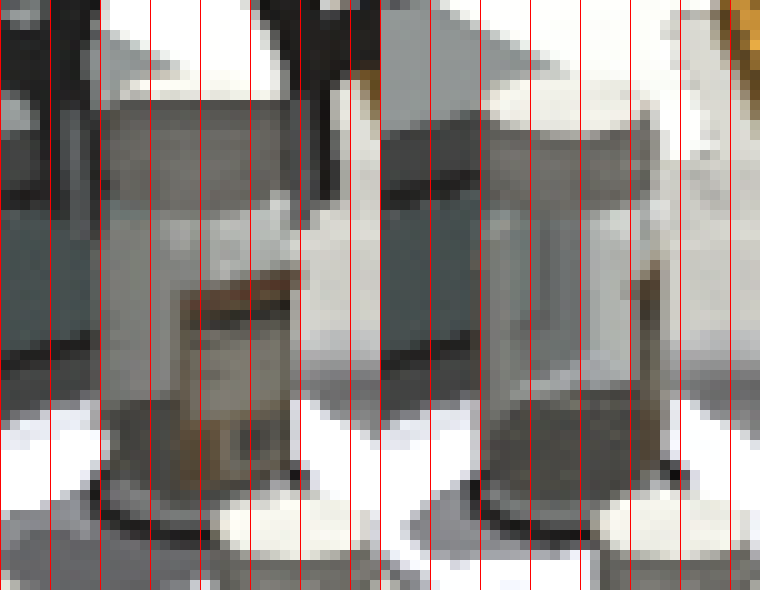

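>>> carry_out(commands=[[[-0.06,0,0,0,0,0,40],[-0.1,0,0,0,0,0,50],[-0.1,0,0,0,0,0,65],[-0.1,0,0,0,0,0,80],[-0.1,0,0,0,0,0,85]]])

```text
t: 26.2
tcp_pos: [0.6065, 0.0509, 0.0522]
tool_rot: [0.556, 0.493, -0.481, 0.465]
force: [0.2, 0.3, -0.6]
finger_gap: 0.997
```

>>> carry_out(commands=[[[-0.3,0,0,0,0,0,85],[-1.5,0,0,0,0,0,85],[-3,0,0,0,0,0,85],[-4.5,0,0,0,0,0,85],[-5.5,0,0,0,0,0,85]]])

```text
t: 26.7
tcp_pos: [0.6007, 0.0366, 0.1924]
tool_rot: [0.557, 0.492, -0.48, 0.467]
force: [0.4, -0.1, 0.0]
finger_gap: 0.997
```

```bash
python3 n.py .50 -.16 .2 -68
```

```text
t 26.7 tcp [0.6007 0.0366 0.1924] jaw az -4.59 xaxis [ 0.055  0.1   -0.993] F [ 0.4 -0.1  0. ] gap 85.1 q6 [-0.19  0.48  1.55  0.12  1.08 -0.16]
shift [-1.311 -3.368  8.07 ] rot [12.695 -1.371  0.175]
```

>>> carry_out(commands=[[[-0.26,-0.67,1.6,1.69,-0.18,0.02,85],[-0.5,-1.3,3.2,3.38,-0.36,0.05,85],[-0.8,-2,4.8,5.07,-0.55,0.07,85],[-1,-2.7,6.4,6.77,-0.73,0.09,85],[-1.3,-3.4,8,8.46,-0.91,0.12,85]]])

```text
t: 27.2
tcp_pos: [0.4972, -0.1589, 0.1973]
tool_rot: [0.67, 0.263, -0.646, 0.253]
force: [0.3, -0.2, -0.7]
finger_gap: 0.995
```

```bash
python3 look.py 29;python3 n.py .5815 -.378 .2 -68;  python3 - <<'E'
from h import *
for k in(0,29,):
    d=ld(f"side{k}");g=cv2.cvtColor(d["image"],cv2.COLOR_RGB2GRAY).astype(int)
    print(k)
    for u in(278,280,282): print(u,"lid",g[163:189,u])
E
```

```text
t 27.3 tcp [ 0.497  -0.1618  0.1977] jaw az -47.21 xaxis [ 0.028  0.024 -0.999] F [0.7 0.3 0.2] gap 85.0 q6 [-0.55  0.38  1.7   0.04  1.05  0.25]
t 27.3 tcp [ 0.497  -0.1618  0.1977] jaw az -47.21 xaxis [ 0.028  0.024 -0.999] F [0.7 0.3 0.2] gap 85.0 q6 [-0.55  0.38  1.7   0.04  1.05  0.25]
shift [-0.207  8.642  3.389] rot [ 4.157 -0.418  0.063]
0
278 lid [198 197 198 196 196 182 126 158 187 185 184 183 177 109  76  84  86  86
  83  85  80  77  78  74  73  74]
280 lid [198 198 195 196 197 196 185 165 187 184 183 183 177 126  75  83  85  84
  83  84  83  84  90  88  88  86]
282 lid [198 197 196 196 195 196 195 192 186 182 183 187 183 132  78  82  81  77
  76  74  82 103 115 110 110 110]
29
278 lid [206 206 206 203 205 191 127 155 199 192 190 191 191 166  77  82  87  81
  82  83  85  97 115 111 105 103]
280 lid [206 206 205 204 204 206 195 186 198 194 191 192 196 193  79  85  90  92
  89  89  84  88 131 131 129 118]
282 lid [205 205 204 203 203 204 202 198 194 194 192 193 195 186  80  82  89  92
  97  85  84  87 118 109 107 105]
```

View pics/z29.png

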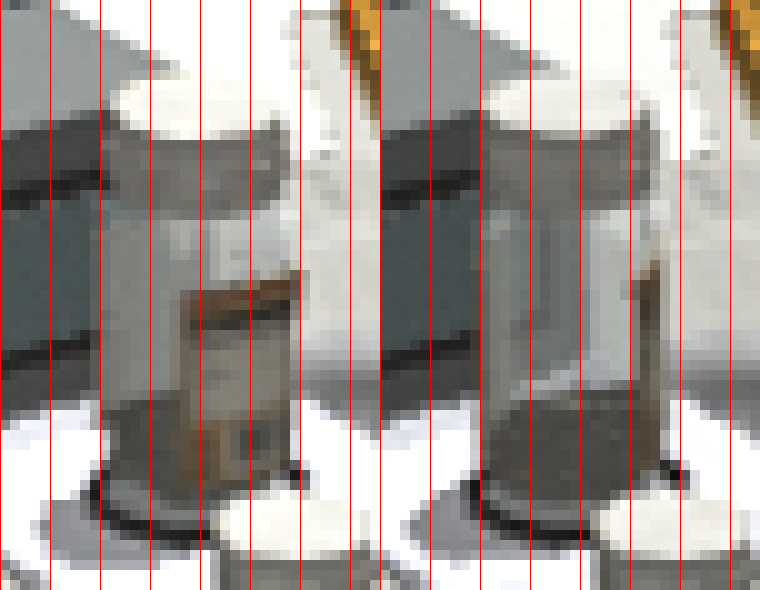

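View pics/zt29.png

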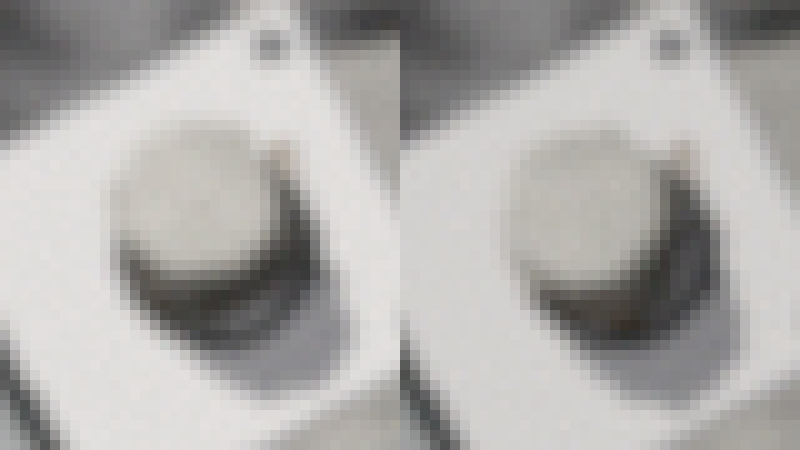

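```bash
python3 - <<'E'
from h import *
o=[]
for k in(7,8,9,10,11,12):
    d=ld(f"side{k}");im=cv2.cvtColor(d["image"],cv2.COLOR_RGB2BGR)[192:206,264:296]
    im=cv2.resize(np.clip(im*1.5,0,255).astype(np.uint8),None,fx=12,fy=12,interpolation=cv2.INTER_CUBIC)
    for x in range(0,32,4): im[:6,x*12]=(0,0,255)
    cv2.putText(im,str(k),(2,20),0,.6,(0,0,255),1)
    o.append(im)
cv2.imwrite("pics/edges.png",np.vstack([np.hstack(o[i:i+2]) for i in(0,2,4)]))
E
```

```text
(no output)
```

View pics/edges.png

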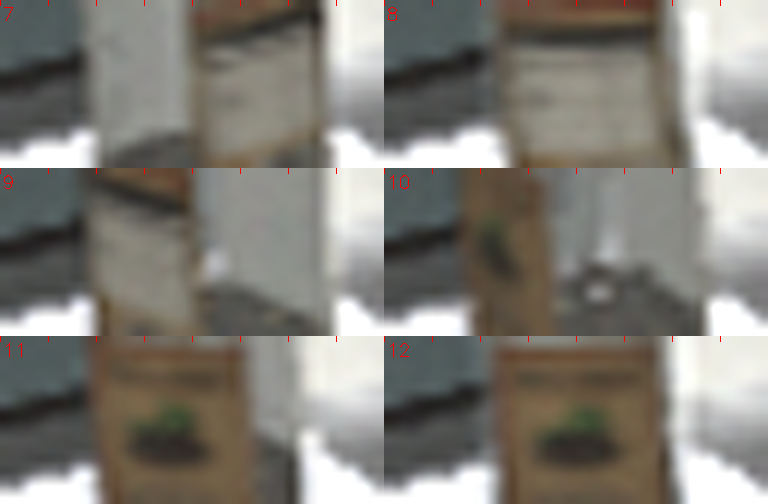

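The body is square in section, and re-measuring on that basis makes the front and back faces agree: front azimuth = jaw + 121°. The label is therefore at about 116° against the window's 118.8°, and the jar is seated upright. Now the pen.

>>> carry_out(commands=[[[0,1.8,0.7,0.83,-0.08,0,85],[0,3.6,1.4,1.66,-0.17,0,85],[0,5.4,2.1,2.5,-0.25,0,85],[0,7.2,2.8,3.3,-0.34,0,85],[0,8.6,3.4,4.15,-0.42,0.06,85]]])

```text
t: 27.8
tcp_pos: [0.5851, -0.3747, 0.1937]
tool_rot: [0.694, 0.137, -0.693, 0.136]
force: [-0.1, -0.5, -0.8]
finger_gap: 0.991
```

```bash
python3 n.py .5825 -.378 .14 -68; python3 - <<'E'
from h import *
from station import manip
d=manip.snapshot("side");pickle.dump(d,open("pics/side30.pkl","wb"))
crop(d,220,130,350,360,"s30",2.6 and 2)
im=cv2.cvtColor(d["image"],cv2.COLOR_RGB2BGR)[120:360,220:360];cv2.imwrite("pics/s30.png",cv2.resize(im,None,fx=2.5,fy=2.5,interpolation=cv2.INTER_CUBIC))
E
```

```text
t 27.8 tcp [ 0.5851 -0.3747  0.1937] jaw az -67.69 xaxis [ 0.001  0.001 -1.   ] F [-0.1 -0.5 -0.8] gap 84.6 q6 [-0.73  0.63  1.24  0.    1.27  0.45]
shift [2.146 0.086 0.15 ] rot [ 0.062 -0.013  0.013]
```

View pics/s30.png

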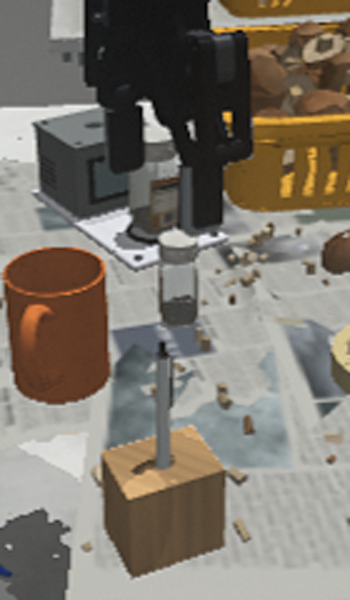

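>>> carry_out(commands=[[[0.5,0.05,0.1,0,0,0,85],[1.1,0.05,0.1,0,0,0,85],[1.7,0.05,0.1,0,0,0,85],[2.3,0.05,0.1,0,0,0,85],[2.3,0.05,0.1,0,0,0,85]]])

```text
t: 28.35
tcp_pos: [0.5798, -0.3718, 0.1324]
tool_rot: [-0.692, -0.141, 0.695, -0.135]
force: [0.0, -0.0, -0.4]
finger_gap: 0.994
```

```bash
cat > pv.py <<'E'
from h import *
from station import manip
import sys
K=sys.argv[1]
d=manip.snapshot("side");pickle.dump(d,open(f"pics/side{K}.pkl","wb"));st=manip.sense();show(st)
im=cv2.cvtColor(d["image"],cv2.COLOR_RGB2BGR)
for sgn in(-1,1):
  for z in(.09,.112,.15):
    pass
im=im[190:350,240:340];cv2.imwrite(f"pics/s{K}.png",cv2.resize(im,None,fx=3.7,fy=3.7,interpolation=cv2.INTER_CUBIC))
E
python3 pv.py 31;python3 n.py .5825 -.378 .06 -68
```

```text
t 28.4 tcp [ 0.5807 -0.3728  0.134 ] jaw az -67.51 xaxis [-0.004  0.005 -1.   ] F [-0.   1.2 -0.1] gap 85.1 q6 [-0.73  0.69  1.31  0.    1.15  0.44]
t 28.4 tcp [ 0.5807 -0.3728  0.134 ] jaw az -67.51 xaxis [-0.004  0.005 -1.   ] F [-0.   1.2 -0.1] gap 85.1 q6 [-0.73  0.69  1.31  0.    1.15  0.44]
shift [2.96  0.236 0.01 ] rot [0.098 0.015 0.072]
```

View pics/s31.png

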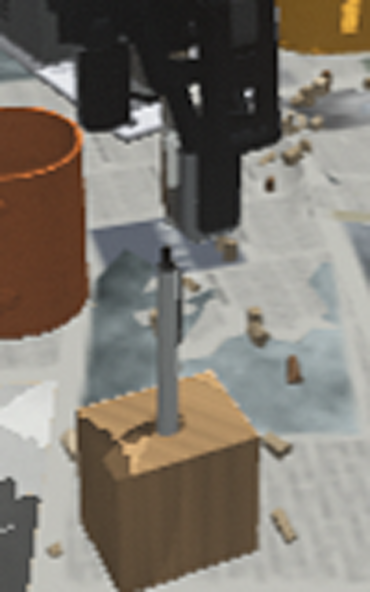

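>>> carry_out(commands=[[[0.5,0.2,0,0,0,0,85],[1,0.2,0,0,0,0,85],[1.5,0.2,0,0,0,0,85],[2,0.2,0,0,0,0,85],[2,0.2,0,0,0,0,85]]])

```text
t: 28.9
tcp_pos: [0.5821, -0.3778, 0.083]
tool_rot: [-0.692, -0.14, 0.695, -0.135]
force: [-0.1, -0.1, 0.0]
finger_gap: 0.995
```

```bash
python3 pv.py 32;python3 n.py .5825 -.378 .06 -68; python3 - <<'E'
from h import *
d=ld("side32")
for z in(.09,.1,.11,.12,.13):
  print(z,[((proj(d,[.582+s*.05*np.cos(np.radians(-67.5)),-.377+s*.05*np.sin(np.radians(-67.5)),z])-[240,190]+.5)*3.7).round(0) for s in(1,-1)])
E
```

```text
t 28.95 tcp [ 0.5828 -0.3784  0.0842] jaw az -67.58 xaxis [-0.003  0.005 -1.   ] F [ 0.1 -0.3 -0.3] gap 84.9 q6 [-0.74  0.75  1.33  0.    1.07  0.44]
t 28.95 tcp [ 0.5828 -0.3784  0.0842] jaw az -67.58 xaxis [-0.003  0.005 -1.   ] F [ 0.1 -0.3 -0.3] gap 84.9 q6 [-0.74  0.75  1.33  0.    1.07  0.44]
shift [ 0.97  -0.014  0.003] rot [0.085 0.01  0.061]
0.09 [array([227., 442.]), array([116., 307.])]
0.1 [array([227., 421.]), array([115., 288.])]
0.11 [array([227., 400.]), array([115., 269.])]
0.12 [array([227., 378.]), array([114., 249.])]
0.13 [array([227., 356.]), array([113., 229.])]
```

View pics/s32.png

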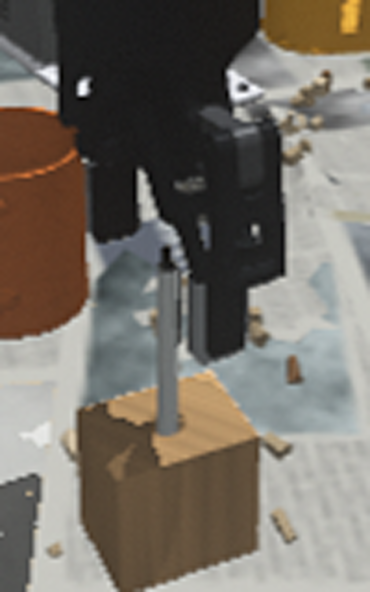

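>>> carry_out(commands=[[[0.4,0,0,0,0,0,85],[0.85,0,0,0,0,0,85],[0.85,0,0,0,0,0,60],[0.85,0,0,0,0,0,30],[0.85,0,0,0,0,0,4]]], force=50)

```text
t: 29.45
tcp_pos: [0.5839, -0.3793, 0.065]
tool_rot: [0.694, 0.138, -0.693, 0.137]
force: [-1.0, 0.3, 0.2]
finger_gap: 0.513
```

>>> carry_out(commands=[[[0,0,0,0,0,0,2],[0,0,0,0,0,0,2],[0,0,0,0,0,0,2],[0,0,0,0,0,0,2],[0,0,0,0,0,0,2]]])

```text
t: 29.95
tcp_pos: [0.5837, -0.3792, 0.0649]
tool_rot: [0.694, 0.138, -0.694, 0.137]
force: [-0.2, 0.0, 0.6]
finger_gap: 0.085
```

```bash
python3 pv.py 33
```

```text
t 30.0 tcp [ 0.5837 -0.3792  0.0649] jaw az -67.57 xaxis [-0.     0.002 -1.   ] F [-1.1  0.3  0.6] gap 7.4 q6 [-0.74  0.77  1.34  0.    1.03  0.44]
```

View pics/s33.png

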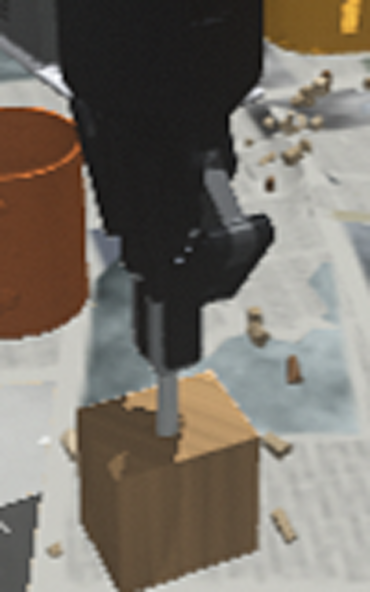

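>>> carry_out(commands=[[[-0.8,0,0,0,0,0,2],[-1.8,0,0,0,0,0,2],[-3,0,0,0,0,0,2],[-4.2,0,0,0,0,0,2],[-5.2,0,0,0,0,0,2]]])

```text
t: 30.5
tcp_pos: [0.584, -0.3796, 0.1965]
tool_rot: [0.694, 0.138, -0.693, 0.137]
force: [0.2, -0.4, -1.1]
finger_gap: 0.092
```

```bash
python3 n.py .546 .153 .195 -10; python3 - <<'E'
from h import *
from station import manip
d=manip.snapshot("side");pickle.dump(d,open("pics/side34.pkl","wb"))
im=cv2.cvtColor(d["image"],cv2.COLOR_RGB2BGR)[130:350,210:360];cv2.imwrite("pics/s34.png",cv2.resize(im,None,fx=2.7,fy=2.7,interpolation=cv2.INTER_CUBIC))
E
```

```text
t 30.5 tcp [ 0.584  -0.3796  0.1965] jaw az -67.57 xaxis [ 0.001  0.002 -1.   ] F [ 0.2 -0.4 -1.1] gap 7.9 q6 [-0.74  0.63  1.24  0.    1.28  0.44]
shift [  0.092 -20.272  -6.724] rot [-1.1514e+01 -2.0000e-02  6.0000e-03]
```

View pics/s34.png

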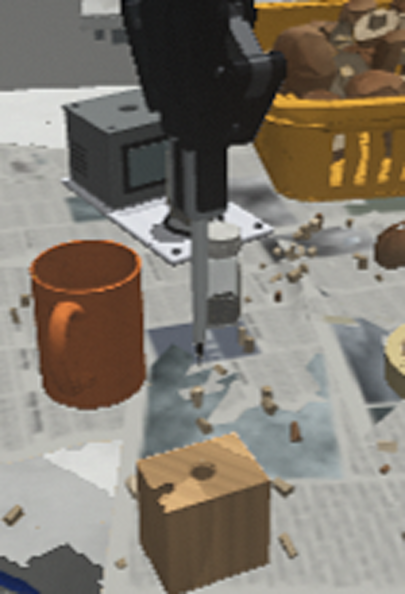

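>>> carry_out(commands=[[[-0.2,-1.6,-0.53,0,0,0,2],[-0.3,-3.4,-1.1,0,0,0,2],[-0.3,-5.2,-1.7,0,0,0,2],[-0.3,-7,-2.3,0,0,0,2],[-0.3,-8.8,-2.9,0,0,0,2]]])

```text
t: 31.05
tcp_pos: [0.5663, -0.1466, 0.2026]
tool_rot: [0.694, 0.138, -0.694, 0.136]
force: [0.6, 0.3, 0.7]
finger_gap: 0.085
```

>>> carry_out(commands=[[[0,-1.8,-0.6,0,0,0,2],[0,-3.6,-1.2,0,0,0,2],[0,-5.4,-1.8,0,0,0,2],[0,-7.2,-2.4,0,0,0,2],[0,-8.6,-2.9,0,0,0,2]]])

```text
t: 31.55
tcp_pos: [0.5508, 0.0807, 0.2032]
tool_rot: [-0.693, -0.139, 0.694, -0.137]
force: [0.0, -0.6, -0.1]
finger_gap: 0.09
```

```bash
python3 n.py .546 .153 .195 -68
```

```text
t 31.55 tcp [0.5508 0.0807 0.2032] jaw az -67.51 xaxis [-0.001  0.003 -1.   ] F [ 0.  -0.6 -0.1] gap 7.7 q6 [-0.06  0.43  1.6   0.    1.11  1.12]
shift [ 0.336 -2.745 -0.93 ] rot [ 0.099 -0.004  0.036]
```

>>> carry_out(commands=[[[0,-1,-0.35,0,0,0,2],[0,-1.8,-0.6,0,0,0,2],[0,-2.5,-0.85,0,0,0,2],[0,-2.6,-0.9,0,0,0,2],[0,-2.6,-0.9,0,0,0,2]]])

```text
t: 32.05
tcp_pos: [0.5476, 0.1468, 0.2033]
tool_rot: [-0.693, -0.139, 0.694, -0.137]
force: [-0.0, -0.5, -0.4]
finger_gap: 0.088
```

```bash
cat > tv.py <<'E'
from h import *
from station import manip
import sys
K=sys.argv[1]
for n,b in(("side",(220,100,310,220)),("top",(140,180,250,280))):
    d=manip.snapshot(n);pickle.dump(d,open(f"pics/{n}{K}.pkl","wb"))
    crop(d,*b,f"p{n}{K}",5)
show(manip.sense())
E
python3 tv.py 35
```

```text
t 32.15 tcp [0.5478 0.1458 0.2034] jaw az -67.6 xaxis [-0.001  0.002 -1.   ] F [-0.1 -0.4 -0.3] gap 7.4 q6 [0.06 0.44 1.57 0.   1.13 1.24]
```

View pics/pside35.png

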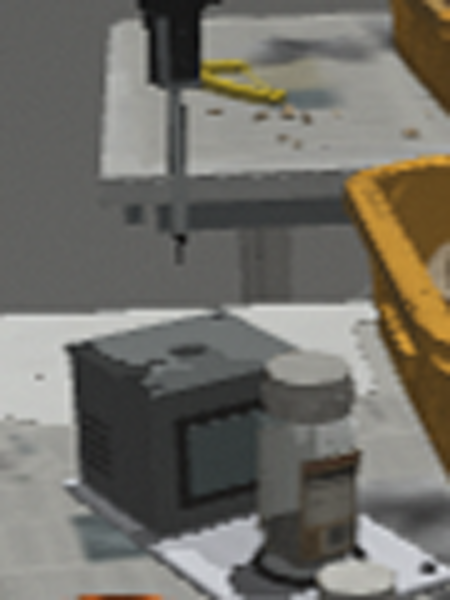

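View pics/ptop35.png

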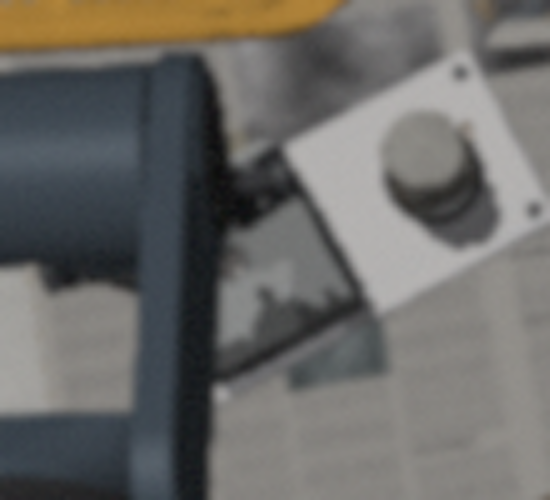

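```bash
python3 - <<'E'
from h import *
d=ld("side34");u=((200.5)/2.7-.5+210,(361.5)/2.7-.5+130)
print(u,"34 offs",plane(d,*u,.1365)[:2]-[.584,-.3796])
d=ld("side35");u2=(180.5/5-.5+220,263/5-.5+100)
print(u2,"35 offs",plane(d,*u2,.1435)[:2]-[.5478,.1458])
# ray intersect with plane through TCP with normal = jaw axis
j=np.array([np.cos(np.radians(-67.6)),np.sin(np.radians(-67.6)),0])
for d,u,t in((ld("side34"),u,[.584,-.3796,0]),(ld("side35"),u2,[.5478,.1458,0])):
    c,k=ray(d,*u);s=np.dot(np.array(t)-c,j)/np.dot(k,j);p=c+k*s;print("jaw-plane",p,p[:2]-t[:2])
E
```

```text
(283.75925925925924, 263.3888888888889) 34 offs [-0.00260847  0.00352102]
(255.6, 152.1) 35 offs [-0.00383792 -0.00102329]
jaw-plane [ 0.58111682 -0.38078836  0.13966444] [-0.00288318 -0.00118836]
jaw-plane [0.54396747 0.14422034 0.14367465] [-0.00383253 -0.00157966]
```

```bash
python3 n.py .5494 .1544 .168 -67.6
```

```text
t 32.15 tcp [0.5478 0.1458 0.2034] jaw az -67.6 xaxis [-0.001  0.002 -1.   ] F [-0.1 -0.4 -0.3] gap 7.4 q6 [0.06 0.44 1.57 0.   1.13 1.24]
shift [ 1.415 -0.291 -0.189] rot [-0.    -0.002  0.023]
```

>>> carry_out(commands=[[[0,-0.29,-0.19,0,0,0,2],[0.4,-0.29,-0.19,0,0,0,2],[0.8,-0.29,-0.19,0,0,0,2],[1.2,-0.29,-0.19,0,0,0,2],[1.2,-0.29,-0.19,0,0,0,2]]])

```text
t: 32.65
tcp_pos: [0.5477, 0.1549, 0.1712]
tool_rot: [-0.692, -0.138, 0.695, -0.136]
force: [-0.4, 0.4, -0.3]
finger_gap: 0.088
```

```bash
python3 tv.py 36; python3 n.py .5494 .1544 .16 -67.6
```

```text
t 32.75 tcp [0.549  0.155  0.1728] jaw az -67.58 xaxis [-0.002  0.002 -1.   ] F [-0.1 -0.7  0.7] gap 7.2 q6 [0.08 0.49 1.6  0.   1.06 1.26]
t 32.75 tcp [0.549  0.155  0.1728] jaw az -67.58 xaxis [-0.002  0.002 -1.   ] F [-0.1 -0.7  0.7] gap 7.2 q6 [0.08 0.49 1.6  0.   1.06 1.26]
shift [ 0.513  0.031 -0.004] rot [0.003 0.01  0.032]
```

View pics/pside36.png

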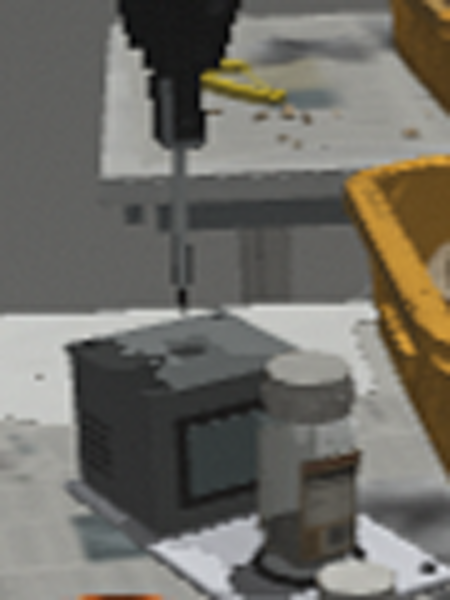

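View pics/ptop36.png

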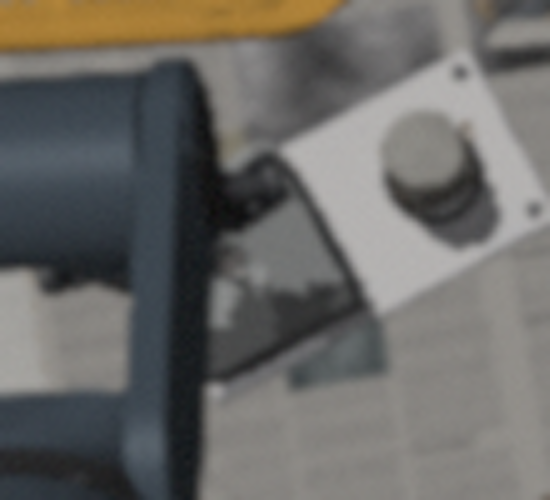

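```bash
python3 - <<'E'
from h import *
d=ld("side36");u=(183.5/5-.5+220,313/5-.5+100)
j=np.array([np.cos(np.radians(-67.6)),np.sin(np.radians(-67.6)),0]);t=np.array([.5484,.155,0])
c,k=ray(d,*u);s=np.dot(t-c,j)/np.dot(k,j);print(c+k*s,c+k*s-t)
g=cv2.cvtColor(d["image"],cv2.COLOR_RGB2GRAY).astype(int)
print(g[158:176,250:264])
for k in(15,19,29):
  g=cv2.cvtColor(ld(f"side{k}")["image"],cv2.COLOR_RGB2GRAY).astype(float)[164:176,248:268]
  print(g.astype(int)[4:9]); w=np.clip(85-g,0,None)[3:10,4:15]; yy,xx=np.mgrid[167:174,252:263]; cu,cv=(w*xx).sum()/w.sum(),(w*yy).sum()/w.sum();print(cu,cv,plane(ld("side29"),cu,cv,.092))
E
```

```text
[0.54404925 0.15320675 0.11277195] [-0.00435075 -0.00179325  0.11277195]
[[ 96  96  96  97 100  67  19  72  99  98  98  97  98  97]
 [ 97  96  98  97  99  65  15  73 100  97  97  98  97  98]
 [ 94  95  95  94  98  69  25  70  97  95  94  95  97  95]
 [118 117 118 117 120 114  73  91 120 121 117 108 100  94]
 [202 202 202 203 205 186 133 164 200 197 187 166 141 110]
 [199 197 194 193 190 189 154 137 138 117 108 111  85  65]
 [190 178 157 147 127 107 108 111 110 111 112 113 113 114]
 [115 107 109 109 110 113 112 113 112 113 115 114 114 112]
 [111 112 112 114 114 114 114 114 111 111 110 112 112 115]
 [113 113 111 110 111 111 112 102  94  93  94 103 114 113]
 [114 114 106  93  93  93  92  88  89  87  91  94 105 111]
 [115 115 118 100  83  79  71  62  63  63  69  86  94  94]
 [111 108 109  95  68  54  52  53  54  54  66  87  96  93]
 [ 64  62  55  95 109  97  81  81  86  93  98  97  94  95]
 [ 92  84  60  95 114 115 104  96  97  96  96  96  96  94]
 [ 46  48  82  96  94  95  95  95  96  95  96  95  94  95]
 [ 46  80  98  97  95  95  93  94  94  94  95  95  97  96]
 [ 46  75  92  96  96  9
[... 831 characters left out ...]
 105 116 121 120 120 119 118 118
  119 119]
 [119 119 119 118 119 120 121 121 121 122 120 121 118 120 118 119 119 120
  119 118]]
257.08780487804876 169.74634146341464 [0.54537669 0.14987668 0.092     ]
[[121 121 121 122 121 120 120 118 116 114 110 109 113 118 120 121 119 121
  118 122]
 [122 121 120 121 122 115 100  92  80  71  74  74  81 107 122 121 120 121
  121 121]
 [121 121 123 121 121 109  77  59  59  59  59  61  83 112 122 122 121 121
  121 120]
 [122 121 121 120 121 122 114 107  99 101 108 118 123 123 121 120 121 120
  121 119]
 [120 120 121 122 121 121 123 123 123 122 123 121 121 122 121 121 121 121
  120 121]]
257.0983606557377 169.75409836065575 [0.54540476 0.14981168 0.092     ]
```

>>> carry_out(commands=[[[0,0.05,-0.05,0,0,0,2],[0.3,0.05,-0.05,0,0,0,2],[0.6,0.05,-0.05,0,0,0,2],[0.9,0.05,-0.05,0,0,0,2],[1.1,0.05,-0.05,0,0,0,2]]])

```text
t: 33.25
tcp_pos: [0.5504, 0.1546, 0.1449]
tool_rot: [-0.693, -0.138, 0.694, -0.137]
force: [-1.0, -0.5, 0.1]
finger_gap: 0.09
```

```bash
python3 tv.py 37; python3 n.py .5505 .1543 .11 -67.6
```

```text
t 33.35 tcp [0.5501 0.1546 0.1449] jaw az -67.57 xaxis [-0.003  0.002 -1.   ] F [-0.  -0.6 -0. ] gap 7.1 q6 [0.08 0.52 1.62 0.   1.   1.25]
t 33.35 tcp [0.5501 0.1546 0.1449] jaw az -67.57 xaxis [-0.003  0.002 -1.   ] F [-0.  -0.6 -0. ] gap 7.1 q6 [0.08 0.52 1.62 0.   1.   1.25]
shift [ 1.394  0.02  -0.012] rot [0.006 0.02  0.036]
```

View pics/pside37.png

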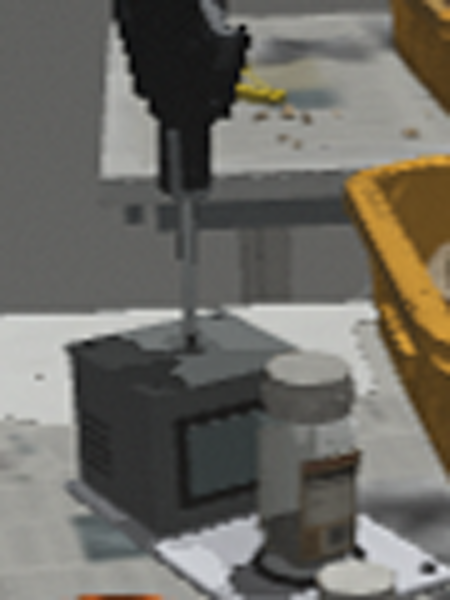

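>>> carry_out(commands=[[[0.3,0,0,0,0,0,2],[0.6,0,0,0,0,0,2],[0.9,0,0,0,0,0,2],[1.1,0,0,0,0,0,2],[1.1,0,0,0,0,0,2]]])

```text
t: 33.85
tcp_pos: [0.5502, 0.1546, 0.1175]
tool_rot: [-0.693, -0.138, 0.694, -0.137]
force: [0.9, -0.2, -0.6]
finger_gap: 0.082
```

```bash
python3 tv.py 38
```

```text
t 33.95 tcp [0.551  0.1547 0.1184] jaw az -67.57 xaxis [-0.001  0.002 -1.   ] F [ 0.4  0.5 -0.4] gap 7.5 q6 [0.08 0.56 1.64 0.   0.94 1.25]
```

View pics/pside38.png

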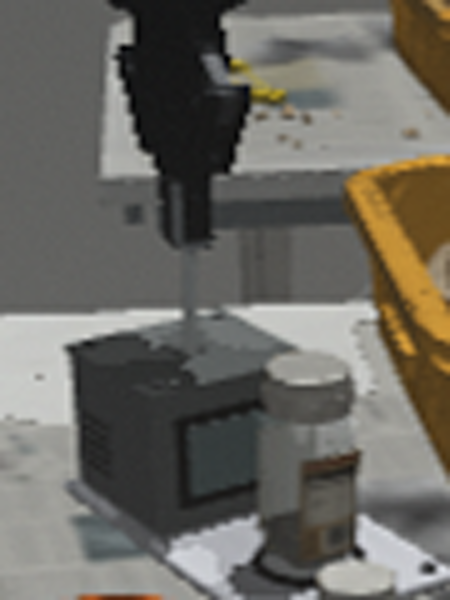

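>>> carry_out(commands=[[[0.1,0,0,0,0,0,2],[0.2,0,0,0,0,0,2],[0.3,0,0,0,0,0,2],[0.3,0,0,0,0,0,2],[0.3,0,0,0,0,0,2]]])

```text
t: 34.45
tcp_pos: [0.5511, 0.1547, 0.1112]
tool_rot: [0.694, 0.138, -0.693, 0.137]
force: [1.3, -0.9, 1.1]
finger_gap: 0.09
```

>>> carry_out(commands=[[[0.05,0,0,0,0,0,2],[0.1,0,0,0,0,0,2],[0.12,0,0,0,0,0,2],[0.12,0,0,0,0,0,2],[0.12,0,0,0,0,0,2]]])

```text
t: 34.95
tcp_pos: [0.5511, 0.1547, 0.1082]
tool_rot: [0.694, 0.138, -0.693, 0.137]
force: [-0.8, -0.9, 3.2]
finger_gap: 0.09
```

```bash
cat > f.py <<'E'
from h import *
from station import manip
f=[];z=[]
for i in range(6):
    manip.snapshot("side");s=manip.sense();f.append(s["force"]);z.append(s["tcp_pos"])
print(np.mean(f,0).round(2),np.std(f,0).round(2),z[0].round(4),z[-1].round(4),s["t"])
E
python3 f.py
```

```text
[-0.32  0.1   3.08] [0.63 0.41 0.68] [0.5511 0.1547 0.1081] [0.5511 0.1547 0.1081] 35.25
```

>>> carry_out(commands=[[[0.05,0,0,0,0,0,2],[0.1,0,0,0,0,0,2],[0.15,0,0,0,0,0,2],[0.18,0,0,0,0,0,2],[0.18,0,0,0,0,0,2]]])

```text
t: 35.75
tcp_pos: [0.551, 0.1547, 0.1036]
tool_rot: [0.694, 0.138, -0.694, 0.137]
force: [-1.2, -0.7, 5.6]
finger_gap: 0.085
```

```bash
python3 f.py
```

```text
[-0.8   0.28  5.13] [0.45 0.91 0.31] [0.551  0.1547 0.1036] [0.5511 0.1547 0.1036] 36.05
```

```bash
python3 look.py 40; cp pics/z40.png pics/zz40.png; python3 -c "
from h import *
crop(ld('side40'),140,100,300,260,'ps40',3.7)"
```

```text
t 36.15 tcp [0.551  0.1547 0.1036] jaw az -67.57 xaxis [-0.     0.002 -1.   ] F [-0.1  0.   5.5] gap 7.5 q6 [0.08 0.58 1.65 0.   0.91 1.25]
```

View pics/z40.png

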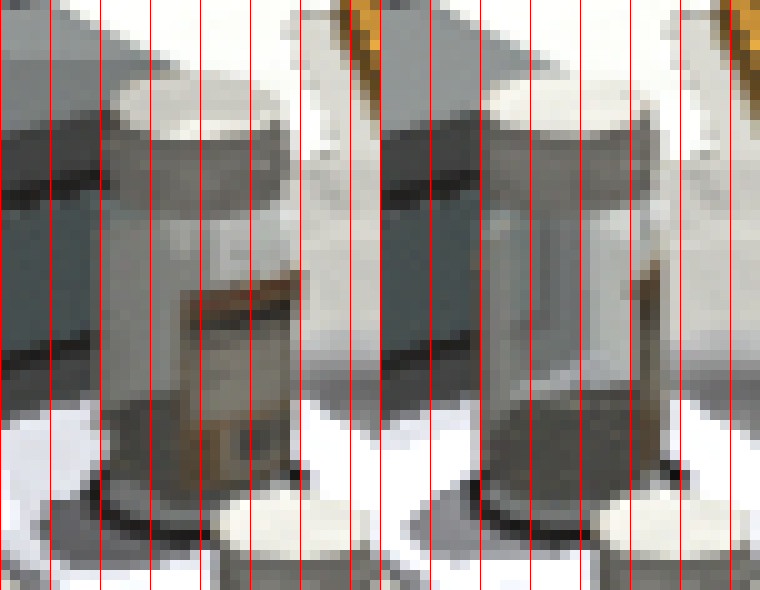

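View pics/ps40.png

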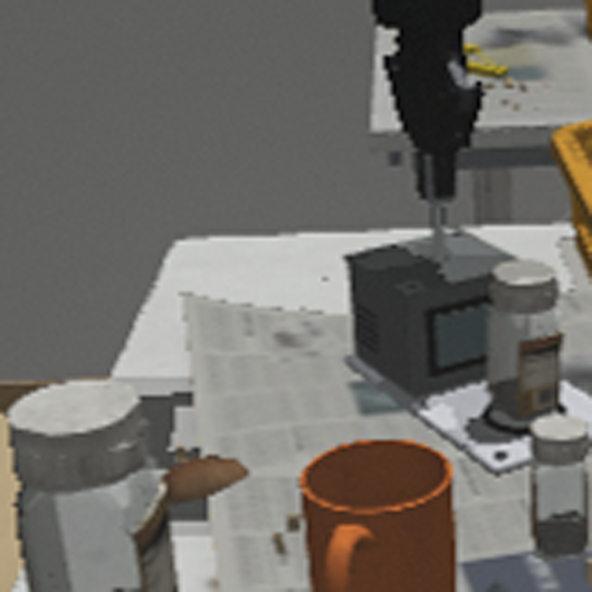

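View pics/zt40.png

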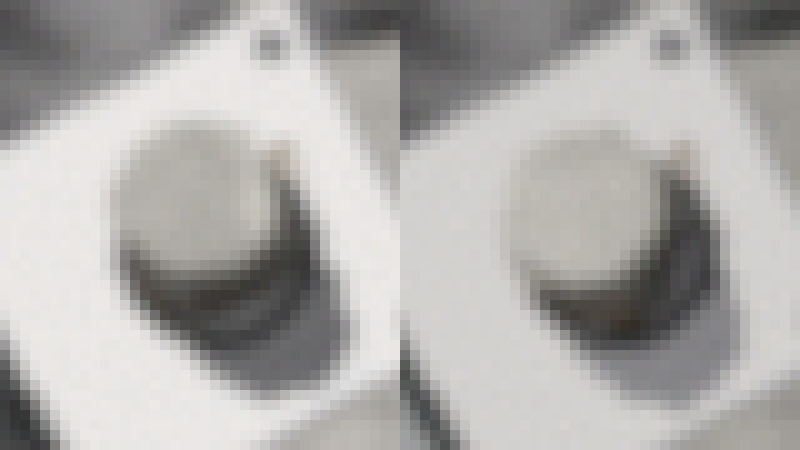

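```bash
python3 -c "
from station import manip
print(manip.sign_off())"
```

```text
the job is handed in; nothing more can be done
None
```

I turned the jar until its label faced the window and let it go. I then took the pen from the block and handed in, after 36 s of the 67 s, with its tip through the hole holding the teach button down. No verdict came back, so the points below rest on my own checks.

- **Jar reseated:** after the first turn, the jar's edge had climbed onto the ring and it stood tilted. It took three re-grips, with the jar lifted about 10 mm in the last, before it stood properly again. The last pictures show it upright and free in the ring, with its lid about 2–3 mm from where it started.
- **Label angle:** my estimates put the label at 116–125° (most of them 116–122°) and the window at about 119°. That is 3–7° off, inside the 15° limit. I first treated the jar's body as round, and the front and back labels then disagreed by about 13°. It looks nearly square in section, and on that basis they agreed.
- **Button:** the force settled at about 5.1–5.5 N, and the pen had gone about 6.5 mm down from first contact. I could not see the button itself. The fingers stayed well above the cover.
- **Disagreement:** the reported tool height read about 33 mm lower than the gripper appeared in the side view. I went by the pictures and the contact forces, and the grasps and contacts that followed matched them.
- **Other objects:** the tool's path kept clear of the mug, mushrooms and tape roll. I did not measure their positions again at the end.

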